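# Change the packs in the display-light battery box and lock its cover

### The arm

A 6-joint arm with a two-finger parallel gripper is mounted at the origin on the work surface. World frame = base frame: x ahead of the robot, y to its left, z up, the work surface at z = 0. Lengths are in m, angles in rad, forces in N, time in s.
With the tool pointing down it reaches from about 0.425 to 0.925 m from the base axis. Payload 12.5 kg.
Tool frame: the origin (TCP) lies on the centre line of the jaws, within the pads' length; the fingertips stand 22 mm ahead of it and the grasp point (between the pads) lies 3 mm ahead of it; z points along the fingers, y is the line along which they close (so a half turn about z gives the same grasp; the last joint's range is limited). The gripper opens to 85 mm and grips with 20 to 120 N. Pads are 22 mm wide; open, the fingers measure 114 mm over their backs; the gripper's body (76 mm by 85 mm) begins 54 mm behind the grasp point. The pads swing forward as they close: fully open they stand 13 mm farther back than shut.
Start: joints at [-0.106, 0.491, 1.559, -0, 1.092, -0.106], TCP at [0.625, 0, 0.253] pointing down, gripper open.
Joint ranges: [-3.1, 3.1], [-0.84, 2.19], [0.05, 2.79], [-1.13, 4.28], [0.06, 2.93], [-2.69, 2.69]. Speed limits (rad/s): [2.22, 2.22, 2.79, 3.14, 3.14, 3.14].

### API

Orientations are given as a unit quaternion [w, x, y, z].
In Python, from plant import sense, snapshot, calibration, finish_job gives the robot as it stands. The module is installed in compiled form; this text tells all that it offers.
- The arm moves only by the tool step_arm, never from a script. Its argument "targets" is one flat list of numbers, 6 for each row, row after row: the shift along the tool's x, y, z normalised to -1 to 1, where 1 is 50 mm, then the turn, a rotation vector about the tool's x, y, z normalised to -1 to 1, where 1 is 0.12 rad. A call has 1 to 8 rows; each row shifts and turns the commanded pose from where the row before left it, along the tool's axes as they then stand; what a row does not reach is not made up. A row lasts 1/8 s, in which the tool goes at most 62.5 mm and 10.7 degrees, less where a joint would pass 70% of its speed; a pose out of reach is approached as far as the arm can. A call with a number of a shift or a turn outside -1 to 1 is refused whole. A call with a gripper value outside its range is refused whole. "gripper" is the gripper's target within -1 to 1 (fully open at 1, half-way at 0, shut at -1), set as the call begins (left out, the last holds). The fingers move at their own pace and stop on an object; "force" is the grip in N (left out, the last holds). Time passes only in rows, so rows that do not move let the fingers close. It gives the time, the measured TCP pose, the force, the opening and the grip force at its end, in the units of the state.
- sense(): the state, without advancing time (a new reading comes with each control period).
- snapshot(name): name is "scene" or "side" or "wrist"; returns (picture, depth): 400x640x3 uint8, red, green, blue; 400x640 float32, m along the optical axis (not along the pixel's ray), 0 where there is no reading.
- calibration(name): a dict with "K" (3x3 intrinsics, pixels), "rvec" (rotation vector, rad) and "tvec" (3), from world to camera coordinates, as OpenCV has them. Camera axes: x right, y down, z forward; pixel columns grow to the right and rows downward; lengths in m; the calibration is good to about 2 mm. The wrist camera is an equidistant fisheye: a pixel r from the principal point sees the ray r / f radians off the axis. A picture is of the moment at which its call begins: read the wrist's pose just before it. calibration takes no time and is no camera call; for the wrist camera it gives the pose at the moment of the call.
- finish_job(): hands the job in; it is judged then, once.
The state is a dict: "time": time; "joints": joint angles; "dq": joint speeds; "joint_efforts": joint torques, N m; "tool_pos": TCP position; "tool_rot": TCP orientation; "ft_force": force on the tool from outside, world axes, zero at the start; "wrist_torque": the same for the moment, N m; "finger_gap": finger opening in m; "gripper_force": force on a finger pad.
Only numpy, scipy, OpenCV 4.12 (cv2) and the standard library are available. Lean on these libraries where they do the work, as an engineer would, in place of code of your own. Each camera call takes 0.05 s, during which the arm holds its last target. There are 200 camera calls.

### The job

Change the batteries in the box that feeds the display lights: move every red spent pack from the bay into the white tray, and lay every blue fresh pack flat in a place of its own in the bay. Then close the box: hook the cover's lower lip (yellow stripe) under the yellow ledge while the cover is tilted, swing its upper edge down until it is shut, and only then lock it by pushing the orange knob down past its catch and turning it clockwise all the way, so that the steel clamp bar lies over the cover. Do not disturb the wooden bowl, the pen jar or the carton.

Things in the scene. Friction and masses are not known exactly. Their poses are not given: they have to be found in the camera images.
- bay: Open bay of a grey battery box fixed on the desk; its face slopes 0.15 rad up away from the robot. Origin: centre of the bay floor, 17 mm over the desk; x up the slope away from the robot, y to the left, z square to the face. Bay coordinates below are in mm. Inside 90 (x) by 182 (y), walls 6 thick, rim z 30. Rear deck x 52 to 134, top z 28.
- place_1 (a point): Floor centre of a pack place, bay (0, -62, 0), axes as the bay. Place_1 to 3 are alike: 38 (x) by 58 (y), fenced by black dividers and posts 10 high; a 32 wide gap in the posts in the middle of each long side leaves room for fingers, free out to the bay wall at x 45 either side.
- place_2 (a point): Floor centre of the middle pack place, bay (0, 0, 0), axes as the bay.
- place_3 (a point): Floor centre of the left pack place, bay (0, 62, 0), axes as the bay.
- ledge (a point): Middle of the yellow ledge's free lower edge, bay (-47, 0, 39), axes as the bay. The ledge (5 thick, whole width) covers a slot 9 high and 10 deep for the cover's lip, open to +x, floor (shelf) at z 30, closed end at x -57. Opposite, the rim runs to x 51, and two stops with faces at x 53 rise to z 42 (y 59 to 95 on both sides).
- clamp (a joint): Turn of the captive screw-knob with its steel clamp bar about the bay's z at bay (98, 0): 0 open, clockwise from above positive, 2.4 rad end stop = locked, bar over the upper edge. Friction 0.04 N m; stays put. A red catch blocks it beyond about 0.25 rad unless the knob is down 7 mm or more; past 1.1 rad it may rise and turns on freely, but not back.
- plunger (a joint): How far the knob is pushed down along the bay's -z, in m, 0 to 0.009. A spring returns it: 2.4 N at first, 8 N fully down. The knob also sinks 4 mm in all as it is screwed from 0 to 2.4 rad. The clamp bar (63 long from the axis, 14 wide) has its underside at bay z 38.5 when open, 34.5 locked; the shut cover's top is at 34.
- knob (a point): Centre of the knob's orange grip bar, 36 long along this frame's x, 12 thick along y, 20 high along z (the bay's z); turns with the knob. At bay z 68 when up and open. Below the bar is a black disc, radius 17, its top 10 mm below this point; the red catch nearby tops at bay z 51.
- cover: White plate 107 (x) by 190 (y) by 4 mm, 160 g, with a black grip rib across its middle, 60 along y, 12 thick along x, top 30 above the underside. Origin: centre of the underside, z to the rib side. Yellow edge at x -53.5: lower lip. Starts flat, rib up. Shut: underside at bay z 30, centre near bay x -2; 3 mm of play, so it enters only tilted over 0.12 rad (0.2 to 0.3 fits well).
- cover_lip (a point): Middle of the lower lip's edge, at the underside of the cover.
- cover_top (a point): Middle of the upper edge, at the underside of the cover.
- tray_in (a point): Centre of the inner floor of the white returns tray, fixed on the desk, 120 (x) by 180 (y) outside, walls 4 thick, 30 high, inner floor about 4 above the desk; axes along its sides.
- bowl: Small wooden bowl, 104 mm across, 55 high, a bystander. Origin: centre of its underside.
- pens: Glass jar with pens, 68 mm across, 150 high, a bystander. Origin: centre of its underside.
- carton: White and green carton, 85 by 120 by 30 mm, a bystander. Origin: centre of its underside.
- fresh_1: Fresh battery pack, a blue box 30 (x) by 50 (y) by 22 mm (z) with a black band and two brass contacts on its +y end, 85 g. Origin: centre of its underside. Starts flat on the desk; may be absent (None). In the bay it lies with its 50 mm side along the bay's y, either way round.
- fresh_2: Fresh battery pack, a blue box 30 (x) by 50 (y) by 22 mm (z) with a black band and two brass contacts on its +y end, 85 g. Origin: centre of its underside. Starts flat on the desk; may be absent (None). In the bay it lies with its 50 mm side along the bay's y, either way round.
- fresh_3: Fresh battery pack, a blue box 30 (x) by 50 (y) by 22 mm (z) with a black band and two brass contacts on its +y end, 85 g. Origin: centre of its underside. Starts flat on the desk; may be absent (None). In the bay it lies with its 50 mm side along the bay's y, either way round.
- spent_1: Spent battery pack, a red box 30 (x) by 50 (y) by 22 mm (z) with a black band and two brass contacts on its +y end, 85 g. Origin: centre of its underside. Starts lying in a place of the bay; may be absent (None).
- spent_2: Spent battery pack, a red box 30 (x) by 50 (y) by 22 mm (z) with a black band and two brass contacts on its +y end, 85 g. Origin: centre of its underside. Starts lying in a place of the bay; may be absent (None).
- spent_3: Spent battery pack, a red box 30 (x) by 50 (y) by 22 mm (z) with a black band and two brass contacts on its +y end, 85 g. Origin: centre of its underside. Starts lying in a place of the bay; may be absent (None).
Things that resemble listed ones, but are neither listed nor needed, are in the scene too. What is shaped like the fresh_3 but pink is not meant. What is shaped like the fresh_1 but green is not meant.

How it is judged:
By the outcome, as a careful person would: the job done as asked, in the order asked, and still so for the second after the job is handed in, with the robot touching nothing.
Of spent_1, spent_2, spent_3 only 2 to 3 are there at a start; the rules pass over those that are not, and their reading is None.
Of fresh_1, fresh_2, fresh_3 only 2 to 3 are there at a start; the rules pass over those that are not, and their reading is None.
At some moment in a run one of fresh_1, fresh_2, fresh_3 may be knocked a few centimetres aside while the robot is not near it.
Once in a run the grip may slacken for a moment while it holds something.
It also fails if it takes over 208 s, if anything falls off the work surface, if the arm or the gripper's body presses on something with over 40 N, if the wrist force passes 120 N, or if a joint passes its speed limit or range.

## Working session

There is one attempt and no reset: what is moved stays moved. The work goes in short steps, Python scripts to look and compute and a tool call to move; the robot and the scene stay as the last step left them, time stands still between calls to the robot, and variables do not carry over. Pictures are saved under pics/ and viewed, at most 14 in all, crops included, and the job is handed in when it is done.

Besides the shell and the picture viewer there is one more tool, called as name(argument=value, ...) on one line, values as JSON. step_arm: Moves the arm, as the interface text tells. Its arguments: {"type":"object","properties":{"targets":{"type":"array","items":{"type":"number"}},"gripper":{"type":"number"},"force":{"type":"number"}},"required":["targets"]}

```bash
mkdir -p pics; cat > h.py <<'E'
import numpy as np, cv2
from plant import sense, snapshot, calibration, finish_job
from scipy.spatial.transform import Rotation as R
def save(img,name,scale=1,crop=None):
    if crop: x0,y0,x1,y1=crop; img=img[y0:y1,x0:x1]
    img=cv2.resize(img,None,fx=scale,fy=scale,interpolation=cv2.INTER_CUBIC)
    cv2.imwrite('pics/'+name,img[:,:,::-1])
def cloud(depth,c,fish=False):
    K=c['K'];h,w=depth.shape
    u,v=np.meshgrid(np.arange(w),np.arange(h))
    x=(u-K[0][2])/K[0][0];y=(v-K[1][2])/K[1][1]
    if fish:
        r=np.hypot(x,y)+1e-9;t=np.tan(np.minimum(r,1.5))/r;x=x*t;y=y*t
    P=np.stack([x*depth,y*depth,depth],-1)
    Rm=cv2.Rodrigues(np.array(c['rvec'],float))[0]
    W=(P-np.array(c['tvec']).reshape(3))@Rm
    W[depth==0]=np.nan
    return W
E
python3 - <<'E'
from h import *
for n in ['scene','side']:
    i,d=snapshot(n);c=calibration(n);save(i,n+'0.png',1.25);np.savez(n+'0.npz',i=i,d=d,W=cloud(d,c));print(n,c)
print(sense())
E
```

```text
scene {'K': array([[369.19456065,   0.        , 320.1003125 ],
       [  0.        , 369.19456065, 193.6040441 ],
       [  0.        ,   0.        ,   1.        ]]), 'rvec': array([ 1.6807635 ,  1.47988314, -0.7944364 ]), 'tvec': array([-0.12227259, -0.21415044,  1.51458895])}
side {'K': array([[420.16441712,   0.        , 315.19090424],
       [  0.        , 420.16441712, 205.62745801],
       [  0.        ,   0.        ,   1.        ]]), 'rvec': array([ 2.35093865, -0.73396905,  0.29333293]), 'tvec': array([-0.44339765,  0.30856466,  0.87887883])}
{'time': 0.1, 'joints': array([-1.05622382e-01,  4.91429504e-01,  1.55941809e+00, -7.37201376e-07,
        1.09170409e+00, -1.05596200e-01]), 'dq': array([-0.00073518, -0.00081367, -0.00120874, -0.00132687,  0.00155808,
       -0.00082471]), 'joint_efforts': array([ 1.65888025e-03, -6.19446945e+01, -2.62024283e+01, -1.08395730e-04,
        2.98314291e-03, -4.12389943e-05]), 'tool_pos': array([6.24805046e-01, 2.92493087e-05, 2.52819330e-01]), 'tool_rot': array([-3.72716497e-04,  7.07115836e-01,  7.07097563e-01, -3.01691801e-04]), 'ft_force': array([0.05476738, 0.20696168, 0.78569716]), 'wrist_torque': array([ 0.00675702,  0.00507032, -0.00314515]), 'gripper_force': 0.0, 'finger_gap': 0.08559945425565625}
```

View pics/scene0.png

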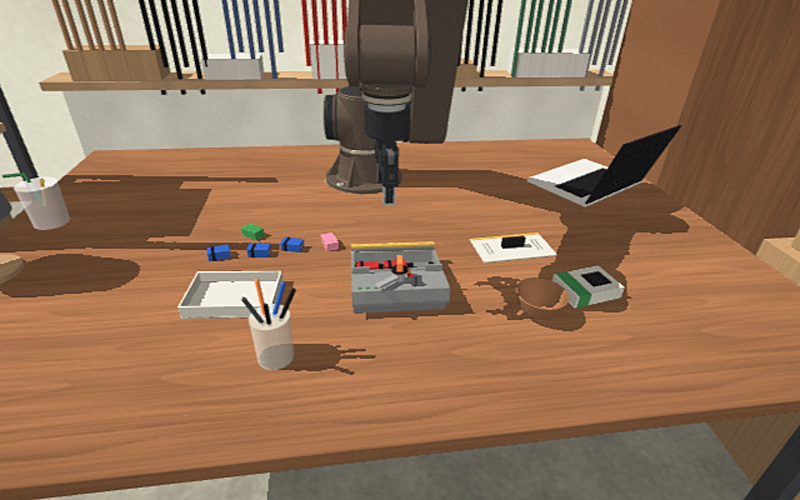

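View pics/side0.png

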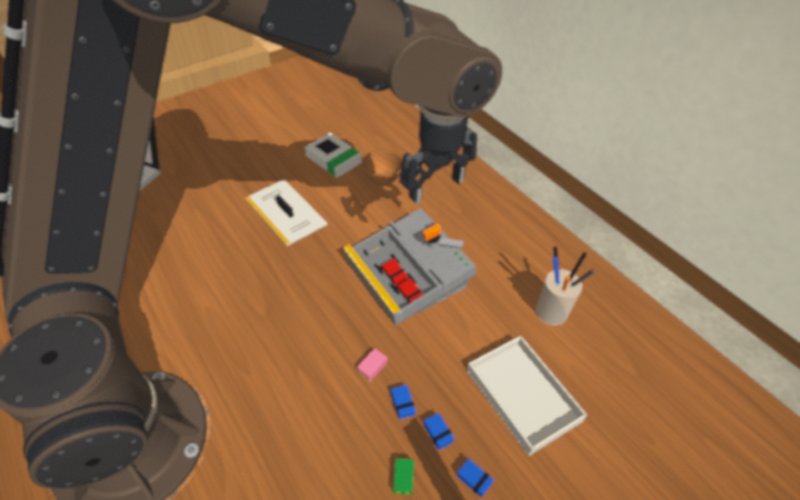

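The scene has 3 blue packs at (219,253), (259,250), (292,243), reds in the bay at (385,265), the cover at (512,247), and the tray at (232,293). Next I measure these from the depth data.

```bash
python3 - <<'E'
from h import *
for n in ['scene','side']:
    z=np.load(n+'0.npz');i,W=z['i'],z['W'];hsv=cv2.cvtColor(i,cv2.COLOR_RGB2HSV)
    H,S,V=[hsv[...,k].astype(int) for k in range(3)]
    ok=np.isfinite(W[...,0])&(W[...,0]>.3)&(W[...,0]<1.1)&(abs(W[...,1])<.6)&(W[...,2]<.15)
    m={'blue':(H>105)&(H<130)&(S>150),'red':((H<4)|(H>174))&(S>200)&(V>100),'orange':(H>6)&(H<16)&(S>220)&(V>150),'yellow':(H>18)&(H<30)&(S>180),'pink':(H>160)&(S>60)&(S<160),'green':(H>45)&(H<80)&(S>120),'white':(S<40)&(V>170),'black':(V<40)}
    for k,mm in m.items():
        nn,l,st,c=cv2.connectedComponentsWithStats((mm&ok).astype(np.uint8),connectivity=4)
        for j in range(1,nn):
            if st[j,4]<12: continue
            P=W[l==j];p=P[P[:,2]>np.nanpercentile(P[:,2],40)]
            print(n,k,c[j].round(),st[j,4],'med',np.median(P,0).round(3),'lo',np.percentile(P,3,0).round(3),'hi',np.percentile(P,97,0).round(3))
z=np.load('side0.npz');save(z['i'],'sidecrop.png',4,(270,160,390,260))
E
```

```text
scene blue [226. 194.] 24 med [ 0.42  -0.226  0.02 ] lo [ 0.398 -0.23   0.004] hi [ 0.424 -0.219  0.023]
scene blue [235. 195.] 119 med [ 0.427 -0.199  0.02 ] lo [ 0.406 -0.216  0.002] hi [ 0.435 -0.182  0.024]
scene blue [200. 200.] 31 med [ 0.442 -0.301  0.02 ] lo [ 0.421 -0.306  0.001] hi [ 0.446 -0.297  0.024]
scene blue [209. 200.] 128 med [ 0.446 -0.274  0.02 ] lo [ 0.422 -0.291  0.002] hi [ 0.451 -0.258  0.024]
scene blue [177. 201.] 128 med [ 0.443 -0.366  0.02 ] lo [ 0.422 -0.381  0.003] hi [ 0.45  -0.35   0.024]
scene blue [167. 203.] 34 med [ 0.449 -0.392  0.019] lo [ 0.428 -0.398 -0.   ] hi [ 0.453 -0.386  0.024]
scene blue [223. 239.] 69 med [ 0.769 -0.196  0.124] lo [ 0.764 -0.206  0.097] hi [ 0.773 -0.187  0.15 ]
scene pink [264. 193.] 153 med [ 0.424 -0.112  0.02 ] lo [ 0.389 -0.13   0.001] hi [ 0.438 -0.094  0.024]
scene green [202. 185.] 158 med [ 0.35  -0.306  0.019] lo [ 0.326 -0.331  0.002] hi [ 0.366 -0.283  0.024]
scene green [461. 231.] 244 med [0.684 0.405 0.03 ] lo [0.628 0.39  0.005] hi [0.709 0.421 0.033]
scene white [410. 199.] 822 med [0.485 0.328 0.004]
[... 3960 characters left out ...]
n [322. 380.] 400 med [ 0.34  -0.311  0.023] lo [ 0.32  -0.333  0.011] hi [ 0.361 -0.289  0.025]
side white [231. 169.] 1259 med [0.473 0.327 0.005] lo [0.43  0.252 0.002] hi [0.518 0.427 0.008]
side white [361. 193.] 40 med [ 0.68  -0.005  0.081] lo [ 0.668 -0.021  0.078] hi [0.693 0.01  0.083]
side white [447. 225.] 21 med [ 0.77  -0.211  0.097] lo [ 0.762 -0.217  0.094] hi [ 0.788 -0.198  0.106]
side white [417. 313.] 3338 med [ 0.605 -0.309  0.005] lo [ 0.544 -0.402  0.002] hi [ 0.658 -0.228  0.031]
side black [262. 117.] 67 med [0.655 0.46  0.032] lo [0.64  0.44  0.028] hi [0.669 0.478 0.035]
side black [227. 165.] 18 med [0.464 0.331 0.028] lo [0.462 0.315 0.022] hi [0.465 0.35  0.032]
```

View pics/sidecrop.png

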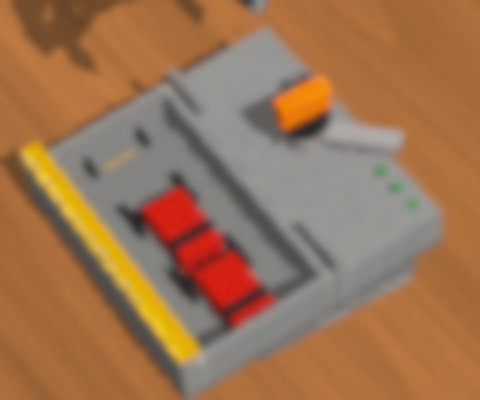

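Two reds sit in the middle and right places (side crop, around (330,230)), and place_3 is empty. There are 3 blues. I'll take a wrist look from here, since the tool is above the box.

```bash
python3 - <<'E'
from h import *
c=calibration('wrist');i,d=snapshot('wrist');print(c);W=cloud(d,c,True)
np.savez('w0.npz',i=i,d=d,W=W);save(i,'w0.png',1.25)
hsv=cv2.cvtColor(i,cv2.COLOR_RGB2HSV);H,S,V=[hsv[...,k].astype(int) for k in range(3)]
m=(H>18)&(H<30)&(S>180)&(abs(W[...,1])<.2)
P=W[m&np.isfinite(W[...,0])];print(len(P))
for q in (3,50,97): print(np.percentile(P,q,0).round(4))
T=P[P[:,2]>.049];print(len(T),np.polyfit(T[:,1],T[:,0],1),T[:,0].mean(),T[:,1].min(),T[:,1].max())
for k,m in {'red':((H<4)|(H>174))&(S>200)&(V>100),'orange':(H>6)&(H<16)&(S>220)&(V>150)}.items():
    nn,l,st,cc=cv2.connectedComponentsWithStats(m.astype(np.uint8))
    for j in range(1,nn):
        if st[j,4]>40: Q=W[l==j];print(k,cc[j].round(),st[j,4],np.nanmedian(Q,0).round(4),np.nanpercentile(Q,3,0).round(3),np.nanpercentile(Q,97,0).round(3))
E
```

```text
{'K': array([[309.70691629,   0.        , 313.79604461],
       [  0.        , 309.70691629, 191.66092739],
       [  0.        ,   0.        ,   1.        ]]), 'rvec': array([-2.87999771e+00, -4.07958537e-04,  2.73708699e-03]), 'tvec': array([-0.6235908 , -0.03340498,  0.37877755])}
1716
[ 0.4952 -0.059   0.0509]
[0.5034 0.0355 0.0527]
[0.5107 0.1241 0.0543]
1714 [0.03979698 0.50185842] 0.5032525477941937 -0.0653339618876976 0.128997438395114
red [245. 192.] 85 [ 0.5453 -0.0252  0.0373] [ 0.543 -0.038  0.036] [ 0.549 -0.009  0.039]
```

View pics/w0.png

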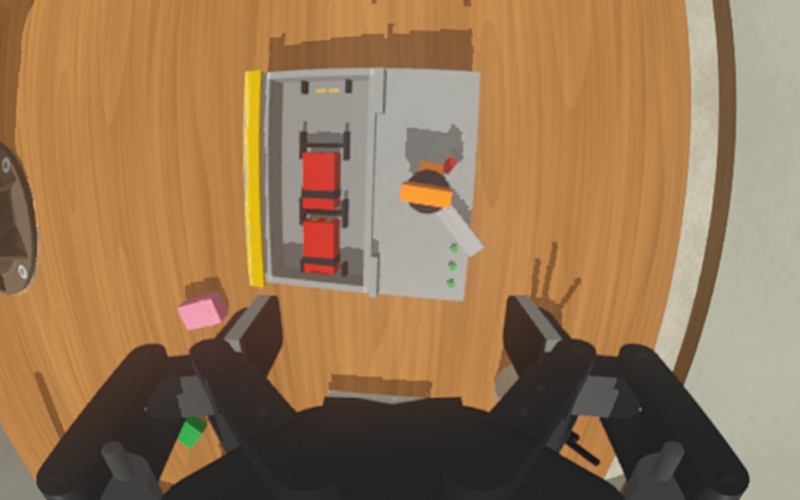

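The wrist view shows the bay with reds at (321,180) and (321,248), the knob at (427,194) and the bar pointing to (480,250). I'll fit the bay pose from the cloud.

```bash
python3 - <<'E'
from h import *
from scipy.optimize import least_squares
z=np.load('w0.npz');W=z['W'].reshape(-1,3);i=z['i']
W=W[np.isfinite(W[:,0])]
B=W[(W[:,2]>.03)&(W[:,2]<.13)&(W[:,0]>.48)&(W[:,0]<.72)&(W[:,1]>-.1)&(W[:,1]<.17)]
r=cv2.minAreaRect(B[:,:2].astype(np.float32));print('rect',r)
for th in np.arange(-.06,.065,.02):pass
def bay(p,Q):
    Rb=R.from_euler('z',p[2])*R.from_euler('y',-.15)
    return Rb.inv().apply(Q-np.array([p[0],p[1],.017]))
# iterate: edges in bay coords
p=np.array([.557,.032,-.04])
for yaw in (-.06,-.05,-.04,-.03,-.02,0,.02,.04):
    p[2]=yaw;b=bay(p,B)*1000
    # side edges per x bin
    e=[]
    for x in range(-50,125,15):
        s=b[(b[:,0]>x)&(b[:,0]<x+15)&(b[:,2]<50)]
        e.append((np.percentile(s[:,1],.5),np.percentile(s[:,1],99.5)))
    e=np.array(e);X=np.arange(-50,125,15)+7
    print(yaw,np.polyfit(X,e[:,0],1).round(3),np.polyfit(X,e[:,1],1).round(3))
p[2]=-.04;b=bay(p,B)*1000
for y in range(-90,90,20):
    s=b[(b[:,1]>y)&(b[:,1]<y+20)&(b[:,2]<50)];lo=s[:,0].min();l=s[s[:,2]>40];print(y,s[:,0].min().round(1),s[:,0].max().round(1),'ledge',l[:,0].min().round(1),np.percentile(l[l[:,0]<0][:,0],99).round(1),np.median(l[l[:,0]<0][:,2]).round(1))
d=b[(b[:,0]>60)&(b[:,0]<125)&(b[:,2]<33)];print('deck z',np.median(d[:,2]),np.polyfit(d[:,0],d[:,2],1))
k=b[b[:,2]>70];print('knob',k.mean(0),np.percentile(k,[2,98],axis=0), cv2.minAreaRect(k[:,:2].astype(np.float32)))
E
```

```text
rect ((0.5951132774353027, 0.028101906180381775), (0.1952720731496811, 0.20524409413337708), 87.61832427978516)
-0.06 [ 2.5000e-02 -9.8596e+01] [1.6000e-02 9.4326e+01]
-0.05 [ 1.4000e-02 -9.8535e+01] [6.0000e-03 9.4358e+01]
-0.04 [ 4.0000e-03 -9.8504e+01] [-4.0000e-03  9.4357e+01]
-0.03 [-6.0000e-03 -9.8434e+01] [-1.3000e-02  9.4387e+01]
-0.02 [-1.7000e-02 -9.8374e+01] [-2.300e-02  9.444e+01]
0 [-3.5000e-02 -9.8447e+01] [-4.3000e-02  9.4588e+01]
0.02 [-5.5000e-02 -9.8472e+01] [-6.3000e-02  9.4744e+01]
0.04 [-7.5000e-02 -9.8473e+01] [-8.4000e-02  9.4953e+01]
-90 -57.5 138.5 ledge -57.5 -42.1 43.3
-70 -57.2 142.2 ledge -57.2 -41.9 43.4
-50 -57.9 148.7 ledge -57.9 -41.8 43.4
-30 -58.8 138.5 ledge -58.8 -42.0 43.4
-10 -58.1 138.5 ledge -58.1 -42.4 43.3
10 -58.5 138.7 ledge -58.5 -42.1 43.3
30 -57.9 138.0 ledge -57.9 -42.0 43.4
50 -58.3 138.4 ledge -58.3 -42.1 43.3
70 -58.2 138.3 ledge -58.2 -42.2 43.3
deck z 27.2957599579806 [-1.65035644e-03  2.74607242e+01]
knob [102.2924649   -1.60231128  76.94291897] [[ 84.82059221  -7.98248244  72.9538473 ]
 [119.51593179   4.60700215  78.47123528]] ((102.14860534667969, -1.9767675399780273), (12.734696388244629, 36.2928352355957), 84.96968078613281)
```

```bash
cat >> h.py <<'E'
BO=np.array([.5615,.0298,.017]); RB=R.from_euler('z',-.04)*R.from_euler('y',-.15)
def bw(p): return BO+RB.apply(np.array(p,float)/1000)      # bay mm -> world m
def wb(P): return RB.inv().apply(np.asarray(P)-BO)*1000
FL=R.from_matrix(np.array([[0,1,0],[1,0,0],[0,0,-1.]]))  # tool x=frame y, tool y=frame x, z down
def tr(base,tilt=0,yaw=0): return base*R.from_euler('z',yaw)*R.from_euler('y',tilt)*FL
DN=lambda yaw: R.from_euler('z',yaw)*FL
BT=RB*FL
def cur():
    s=sense();q=s['tool_rot'];return np.array(s['tool_pos']),R.from_quat([q[1],q[2],q[3],q[0]])
def plan(p,r,wps):
    """wps: (name,pos,rot,mm per row) or str for gripper note"""
    for n,P,Q,mm in wps:
        d=np.linalg.norm(P-p)*1000;a=(r.inv()*Q).magnitude()
        N=max(1,int(np.ceil(max(d/mm,a/.115))));p0,r0=p,r;rv=(r0.inv()*Q).as_rotvec();rows=[]
        for k in range(1,N+1):
            Pk=p0+(np.array(P)-p0)*k/N;Rk=r0*R.from_rotvec(rv*k/N)
            s=np.r_[r.inv().apply(Pk-p)/.05,(r.inv()*Rk).as_rotvec()/.12].round(2)
            p=p+r.apply(s[:3]*.05);r=r*R.from_rotvec(s[3:]*.12);rows.append(s+0.)
        for c in range(0,N,8):
            print(n,len(rows[c:c+8]),'['+','.join(','.join('%g'%v for v in q) for q in rows[c:c+8])+']')
    return p,r
def state(): 
    s=sense();p,r=cur();print('t',round(s['time'],2),'pos',p.round(4),'bay',wb(p).round(1),'R',r.as_matrix()[:,2].round(3),'gap',round(s['finger_gap'],4),'gf',round(s['gripper_force'],1),'ft',np.round(s['ft_force'],1),'j',np.round(s['joints'],2))
E
python3 - <<'E'
from h import *
p,r=cur()
plan(p,r,[('above2',bw([0,0,85]),BT,40),('down',bw([0,0,24]),BT,15),('lift',bw([0,0,100]),BT,20),('over',np.array([.60,-.275,.13]),DN(0),40),('down',np.array([.6,-.275,.03]),DN(0),20)])
z=np.load('side0.npz');i,W=z['i'],z['W'];hsv=cv2.cvtColor(i,cv2.COLOR_RGB2HSV)
m=(hsv[...,0]>105)&(hsv[...,0]<130)&(hsv[...,1]>150)&(W[...,2]>.018)&(W[...,2]<.03)
P=W[m];
for lo,hi in [(-.25,-.17),(-.33,-.25),(-.42,-.33)]:
    q=P[(P[:,1]>lo)&(P[:,1]<hi)];print(cv2.minAreaRect((q[:,:2]*1000).astype(np.float32)))
m=(hsv[...,1]<40)&(hsv[...,2]>170)&(W[...,2]>.022)&(W[...,2]<.036)&(W[...,1]<-.2)
print('tray rim',cv2.minAreaRect((W[m][:,:2]*1000).astype(np.float32)),m.sum())
E
```

```text
above2 5 [0.12,-0.3,0.61,-0.25,-0.01,0.07,0.12,-0.33,0.6,-0.25,0,0.06,0.12,-0.34,0.58,-0.25,-0.01,0.07,0.11,-0.36,0.58,-0.26,0,0.07,0.11,-0.38,0.57,-0.25,-0.01,0.06]
down 5 [0,0,0.24,0,0,0,0,0,0.25,0,0,0,0,0,0.24,0,0,0,0,0,0.24,0,0,0,0,0,0.25,0,0,0]
lift 4 [0,0,-0.38,0,0,0,0,0,-0.38,0,0,0,0,0,-0.38,0,0,0,0,0,-0.38,0,0,0]
over 8 [-0.76,0.17,-0.01,0.16,0,-0.04,-0.76,0.16,-0.01,0.15,0.01,-0.04,-0.75,0.16,-0.02,0.16,0,-0.04,-0.76,0.16,-0.02,0.16,0,-0.04,-0.76,0.15,-0.02,0.15,0.01,-0.05,-0.77,0.15,-0.03,0.16,0,-0.04,-0.76,0.14,-0.03,0.16,0.01,-0.04,-0.76,0.14,-0.03,0.15,0,-0.04]
down 5 [0,0,0.4,0,0,0,0,0,0.4,0,0,0,0,0,0.4,0,0,0,0,0,0.4,0,0,0,0,0,0.4,0,0,0]
((413.60687255859375, -207.1885223388672), (50.04289245605469, 27.014150619506836), 70.70172882080078)
((432.4459228515625, -283.9490966796875), (50.27430725097656, 27.41297721862793), 82.50860595703125)
((433.37457275390625, -376.7021789550781), (28.417057037353516, 48.35824203491211), 12.484906196594238)
tray rim ((600.9408569335938, -315.16796875), (180.093994140625, 118.539306640625), 84.71265411376953) 450
```

step_arm(targets=[0.12, -0.3, 0.61, -0.25, -0.01, 0.07, 0.12, -0.33, 0.6, -0.25, 0, 0.06, 0.12, -0.34, 0.58, -0.25, -0.01, 0.07, 0.11, -0.36, 0.58, -0.26, 0, 0.07, 0.11, -0.38, 0.57, -0.25, -0.01, 0.06, 0, 0, 0, 0, 0, 0], gripper=0, force=60)

```text
time: 0.9
tool_pos: [0.5473, 0.0305, 0.0998]
tool_rot: [0.053, 0.719, 0.691, 0.051]
ft_force: [0.8, 0.5, 0.6]
finger_gap: 0.0429
gripper_force: 0.0
```

```bash
python3 - <<'E'
from h import *
state()
c=calibration('wrist');i,d=snapshot('wrist');W=cloud(d,c,True);save(i,'w1.png',1.25)
print(cur()[1].as_matrix().round(3),BT.as_matrix().round(3))
hsv=cv2.cvtColor(i,cv2.COLOR_RGB2HSV);H,S,V=[hsv[...,k].astype(int) for k in range(3)]
m=((H<5)|(H>174))&(S>180)&(V>80);Q=W[m];b=wb(Q);b=b[np.isfinite(b[:,0])];b=b[(abs(b[:,0])<40)&(b[:,2]>17)&(b[:,2]<30)]
for lo,hi in((-100,-31),(-31,31)):
    q=b[(b[:,1]>lo)&(b[:,1]<hi)];print(len(q),np.median(q[:,2]),cv2.minAreaRect(q[:,:2].astype(np.float32)))
E
```

```text
t 0.9 pos [0.5473 0.0305 0.0998] bay [-1.7  0.1 84. ] R [ 0.146 -0.006 -0.989] gap 0.0429 gf 0.0 ft [0.8 0.5 0.6] j [-0.07  0.56  1.98  0.01  0.46 -0.03]
[[ 0.039  0.988  0.149]
 [ 0.999 -0.039 -0.006]
 [-0.001  0.149 -0.989]] [[ 0.04   0.988  0.149]
 [ 0.999 -0.04  -0.006]
 [ 0.     0.149 -0.989]]
1818 21.832760036441478 ((-0.26397132873535156, -59.74175262451172), (47.7447395324707, 28.71967315673828), 89.01673889160156)
2719 21.94074306309381 ((-0.3267688751220703, -0.18972396850585938), (49.233482360839844, 29.471553802490234), 89.92095947265625)
```

step_arm(targets=[0, 0.03, 0.24, 0, 0, 0, 0, 0, 0.25, 0, 0, 0, 0, 0, 0.24, 0, 0, 0, 0, 0, 0.24, 0, 0, 0, 0, 0, 0.23, 0, 0, 0, 0, 0, 0, 0, 0, 0])

```text
time: 1.7
tool_pos: [0.5592, 0.0297, 0.0412]
tool_rot: [0.054, 0.719, 0.691, 0.052]
ft_force: [-0.5, 0.0, -0.6]
finger_gap: 0.0426
gripper_force: 0.0
```

step_arm(targets=[0, 0, 0, 0, 0, 0, 0, 0, 0, 0, 0, 0, 0, 0, 0, 0, 0, 0, 0, 0, 0, 0, 0, 0], gripper=-1)

```text
time: 2.2
tool_pos: [0.5595, 0.0297, 0.0424]
tool_rot: [0.055, 0.719, 0.691, 0.052]
ft_force: [-1.5, 0.8, 2.6]
finger_gap: 0.0286
gripper_force: 59.8
```

step_arm(targets=[0, 0, -0.38, 0, 0, 0, 0, 0, -0.38, 0, 0, 0, 0, 0, -0.38, 0, 0, 0, 0, 0, -0.38, 0, 0, 0])

```text
time: 2.7
tool_pos: [0.5478, 0.0302, 0.1191]
tool_rot: [0.055, 0.719, 0.691, 0.052]
ft_force: [0.4, -0.0, -0.3]
finger_gap: 0.0285
gripper_force: 59.6
```

```bash
python3 - <<'E'
from h import *
state();p,r=cur()
plan(p,r,[('over',np.array([.60,-.275,.11]),DN(-.09),40),('down',np.array([.6,-.275,.03]),DN(-.09),20),('up',np.array([.6,-.275,.11]),DN(-.09),30),('back',bw([0,-62,85]),BT,40),('down',bw([0,-62,24]),BT,15)])
E
```

```text
t 2.7 pos [0.5478 0.0302 0.1191] bay [ 1.70e+00 -1.00e-01  1.03e+02] R [ 0.151 -0.007 -0.988] gap 0.0285 gf 59.6 ft [ 0.4 -0.  -0.3] j [-0.07  0.53  1.97  0.01  0.5  -0.03]
over 8 [-0.76,0.16,0.05,0.16,0,0.05,-0.75,0.16,0.04,0.16,-0.01,0.05,-0.76,0.16,0.04,0.16,0,0.06,-0.75,0.17,0.04,0.15,0,0.05,-0.76,0.18,0.04,0.16,-0.01,0.05,-0.75,0.18,0.03,0.16,0,0.05,-0.75,0.19,0.03,0.16,0,0.06,-0.75,0.2,0.03,0.16,-0.01,0.05]
down 4 [0,0,0.4,0,0,0,0,0,0.4,0,0,0,0,0,0.4,0,0,0,0,0,0.4,0,0,0]
up 3 [0,0,-0.53,0,0,0,0,0,-0.54,0,0,0,0,0,-0.53,0,0,0]
back 7 [0.68,-0.22,0.02,-0.18,0.01,-0.06,0.68,-0.21,0.03,-0.18,0,-0.06,0.68,-0.2,0.01,-0.18,0.01,-0.06,0.69,-0.21,0.02,-0.18,0,-0.06,0.68,-0.19,0,-0.17,0.01,-0.06,0.69,-0.2,0.01,-0.18,0,-0.06,0.68,-0.19,0,-0.18,0.01,-0.06]
down 5 [0,0,0.24,0,0,0,0,0,0.25,0,0,0,0,0,0.24,0,0,0,0,0,0.25,0,0,0,0,0.01,0.24,0,0,0]
```

step_arm(targets=[-0.76, 0.16, 0.05, 0.16, 0, 0.05, -0.75, 0.16, 0.04, 0.16, -0.01, 0.05, -0.76, 0.16, 0.04, 0.16, 0, 0.06, -0.75, 0.17, 0.04, 0.15, 0, 0.05, -0.76, 0.18, 0.04, 0.16, -0.01, 0.05, -0.75, 0.18, 0.03, 0.16, 0, 0.05, -0.75, 0.19, 0.03, 0.16, 0, 0.06, -0.75, 0.2, 0.03, 0.16, -0.01, 0.05])

```text
time: 3.7
tool_pos: [0.6004, -0.2764, 0.1094]
tool_rot: [-0.0, 0.738, 0.674, -0.001]
ft_force: [0.7, 0.2, -0.5]
finger_gap: 0.0286
gripper_force: 65.2
```

step_arm(targets=[0, 0, 0.4, 0, 0, 0, 0, 0, 0.4, 0, 0, 0, 0, 0, 0.4, 0, 0, 0, 0, 0, 0.4, 0, 0, 0, 0, 0, 0, 0, 0, 0, 0, 0, 0, 0, 0, 0])

```text
time: 4.45
tool_pos: [0.6002, -0.2747, 0.0273]
tool_rot: [-0.001, 0.738, 0.675, -0.001]
ft_force: [0.1, 0.7, -0.6]
finger_gap: 0.0288
gripper_force: 72.8
```

step_arm(targets=[0, 0, 0, 0, 0, 0, 0, 0, 0, 0, 0, 0, 0, 0, 0, 0, 0, 0, 0, 0, -0.53, 0, 0, 0, 0, 0, -0.54, 0, 0, 0, 0, 0, -0.53, 0, 0, 0], gripper=0)

```text
time: 5.2
tool_pos: [0.6004, -0.2752, 0.1089]
tool_rot: [-0.0, 0.738, 0.674, -0.001]
ft_force: [-1.3, -0.2, -0.0]
finger_gap: 0.0426
gripper_force: 0.0
```

step_arm(targets=[0.68, -0.22, 0.02, -0.18, 0.01, -0.06, 0.68, -0.21, 0.03, -0.18, 0, -0.06, 0.68, -0.2, 0.01, -0.18, 0.01, -0.06, 0.69, -0.21, 0.02, -0.18, 0, -0.06, 0.68, -0.19, 0, -0.17, 0.01, -0.06, 0.69, -0.2, 0.01, -0.18, 0, -0.06, 0.68, -0.19, 0, -0.18, 0.01, -0.06, 0, 0, 0, 0, 0, 0])

```text
time: 6.2
tool_pos: [0.5456, -0.0301, 0.0994]
tool_rot: [0.053, 0.718, 0.692, 0.052]
ft_force: [0.2, -0.2, 0.8]
finger_gap: 0.0429
gripper_force: 0.0
```

```bash
python3 - <<'E'
from h import *
state();p,r=cur()
p,r=plan(p,r,[('down',bw([0,-61,24]),BT,15)])
plan(p,r,[('lift',bw([0,-61,103]),BT,20),('over',np.array([.605,-.355,.11]),DN(-.09),40),('down',np.array([.605,-.355,.03]),DN(-.09),20),('up',np.array([.605,-.355,.13]),DN(-.09),30)])
i,d=snapshot('side');c=calibration('side');W=cloud(d,c);hsv=cv2.cvtColor(i,cv2.COLOR_RGB2HSV)
m=((hsv[...,0]<4)|(hsv[...,0]>174))&(hsv[...,1]>200)&(W[...,1]<-.2)
print(m.sum(),np.nanmedian(W[m],0))
E
```

```text
t 6.2 pos [ 0.5456 -0.0301  0.0994] bay [ -1.1 -60.5  83.5] R [ 0.148 -0.005 -0.989] gap 0.0429 gf 0.0 ft [ 0.2 -0.2  0.8] j [-0.19  0.56  1.98  0.05  0.45 -0.19]
down 4 [0,0.01,0.3,0,0,0.01,-0.01,0,0.3,-0.01,0,0,0,0.01,0.29,0,-0.01,0.01,0,0,0.3,0,0,0]
lift 4 [0,0,-0.39,0,0,0,0,0,-0.4,0,0,0,0,0,-0.39,0,0,0,0,0,-0.4,0,0,0]
over 8 [-0.72,0.16,0.04,0.14,0,0.05,-0.71,0.17,0.05,0.14,-0.01,0.04,-0.71,0.16,0.03,0.14,0,0.05,-0.72,0.18,0.04,0.13,0,0.05,-0.71,0.18,0.04,0.14,-0.01,0.04,-0.71,0.18,0.03,0.14,0,0.05,-0.71,0.19,0.03,0.14,0,0.05,-0.7,0.19,0.02,0.14,-0.01,0.04]
over 1 [-0.71,0.2,0.02,0.14,0,0.05]
down 5 [0,0,0.32,0,0,0,0,0,0.32,0,0,0,0,0,0.32,0,0,0,0,0,0.32,0,0,0,0,0,0.32,0,0,0]
up 4 [0,0,-0.5,0,0,0,0,0,-0.5,0,0,0,0,0,-0.5,0,0,0,0,0,-0.5,0,0,0]
191 [ 0.59706735 -0.27369438  0.02645136]
```

step_arm(targets=[0, 0.01, 0.3, 0, 0, 0, 0, 0, 0.3, 0, 0, 0, 0, 0.01, 0.29, 0, 0, 0, 0, 0, 0.28, 0, 0, 0, 0, 0, 0, 0, 0, 0])

```text
time: 6.88
tool_pos: [0.5556, -0.0322, 0.0401]
tool_rot: [0.053, 0.719, 0.691, 0.051]
ft_force: [0.2, -0.3, 0.6]
finger_gap: 0.0424
gripper_force: 0.0
```

step_arm(targets=[0, 0, 0, 0, 0, 0, 0, 0, 0, 0, 0, 0, 0, 0, 0, 0, 0, 0, 0, 0, 0, 0, 0, 0], gripper=-1)

```text
time: 7.38
tool_pos: [0.556, -0.0322, 0.0418]
tool_rot: [0.054, 0.719, 0.691, 0.052]
ft_force: [-0.2, -0.0, -0.8]
finger_gap: 0.0287
gripper_force: 59.5
```

step_arm(targets=[0, 0, -0.39, 0, 0, 0, 0, 0, -0.4, 0, 0, 0, 0, 0, -0.39, 0, 0, 0, 0, 0, -0.4, 0, 0, 0])

```text
time: 7.88
tool_pos: [0.544, -0.0317, 0.1204]
tool_rot: [0.053, 0.719, 0.691, 0.052]
ft_force: [-0.1, -0.4, -1.5]
finger_gap: 0.0287
gripper_force: 59.5
```

step_arm(targets=[-0.72, 0.16, 0.04, 0.14, 0, 0.05, -0.71, 0.17, 0.05, 0.14, -0.01, 0.04, -0.71, 0.16, 0.03, 0.14, 0, 0.05, -0.72, 0.18, 0.04, 0.13, 0, 0.05, -0.71, 0.18, 0.04, 0.14, -0.01, 0.04, -0.71, 0.18, 0.03, 0.14, 0, 0.05, -0.71, 0.19, 0.03, 0.14, 0, 0.05, -0.7, 0.19, 0.02, 0.14, -0.01, 0.04])

```text
time: 8.88
tool_pos: [0.5988, -0.3212, 0.1115]
tool_rot: [0.005, 0.736, 0.677, 0.005]
ft_force: [-0.5, 0.6, -0.5]
finger_gap: 0.0287
gripper_force: 59.6
```

step_arm(targets=[-0.71, 0.2, 0.02, 0.14, 0, 0.05, 0, 0, 0.32, 0, 0, 0, 0, 0, 0.32, 0, 0, 0, 0, 0, 0.32, 0, 0, 0, 0, 0, 0.32, 0, 0, 0, 0, 0, 0.3, 0, 0, 0, 0, 0, 0, 0, 0, 0])

```text
time: 9.75
tool_pos: [0.6055, -0.3558, 0.0306]
tool_rot: [-0.001, 0.738, 0.675, -0.0]
ft_force: [0.3, 1.0, -1.2]
finger_gap: 0.0287
gripper_force: 59.6
```

step_arm(targets=[0, 0, 0, 0, 0, 0, 0, 0, 0, 0, 0, 0, 0, 0, 0, 0, 0, 0, 0, 0, -0.5, 0, 0, 0, 0, 0, -0.5, 0, 0, 0, 0, 0, -0.5, 0, 0, 0, 0, 0, -0.5, 0, 0, 0], gripper=0)

```text
time: 10.62
tool_pos: [0.6058, -0.3563, 0.1329]
tool_rot: [-0.0, 0.738, 0.675, -0.0]
ft_force: [-0.5, -0.5, 0.8]
finger_gap: 0.0424
gripper_force: 0.0
```

```bash
cat >> h.py <<'E'
def blues(verbose=True):
    i,d=snapshot('side');W=cloud(d,calibration('side'));hsv=cv2.cvtColor(i,cv2.COLOR_RGB2HSV)
    H,S,V=[hsv[...,k].astype(int) for k in range(3)];h=W[...,2]
    for nm,m,dd in(('blue',(H>105)&(H<130)&(S>150)&(h>.016)&(h<.06)&(W[...,0]<.7),4),('red',((H<5)|(H>174))&(S>180)&(h>.01)&(h<.06),3)):
        l=cv2.morphologyEx(m.astype(np.uint8),cv2.MORPH_CLOSE,np.ones((7,7)))
        n,l=cv2.connectedComponents(l)
        for j in range(1,n):
            q=W[(l==j)&m]
            if len(q)<40: continue
            (c,s,a)=cv2.minAreaRect((q[:,:2]*1000).astype(np.float32))
            if s[0]>s[1]: a-=90
            print(nm,len(q),np.round(c,1),'sz',np.round(s,1),'yaw',round(np.deg2rad(a),3),'z',np.median(q[:,2]).round(3),'bay',wb([c[0]/1000,c[1]/1000,np.median(q[:,2])]).round(1))
    return i,W
E
python3 - <<'E'
from h import *
state();p,r=cur();blues()
A=lambda z:np.array([.4136,-.2072,z])
p,r=plan(p,r,[('overA',A(.09),DN(-.337),40)])
i,d=snapshot('scene');print(int(((i[...,2]>120)&(i[...,0]<60)).sum()))
E
```

```text
t 10.62 pos [ 0.6058 -0.3563  0.1329] bay [  76.3 -384.   105.6] R [-0.001  0.001 -1.   ] gap 0.0424 gf 0.0 ft [-0.5 -0.5  0.8] j [-0.63  0.72  1.46  0.    0.96 -0.54]
blue 252 [ 413.8 -207. ] sz [51. 27.] yaw -0.334 z 0.022 bay [-135.8 -242.5   26. ]
blue 283 [ 432.4 -283.8] sz [49.8 27. ] yaw -0.119 z 0.023 bay [-114.3 -318.5   23. ]
blue 322 [ 432.6 -377. ] sz [28.  48.3] yaw 0.195 z 0.023 bay [-110.4 -411.6   22.3]
red 219 [ 598.9 -277.3] sz [47.4 27.3] yaw -0.136 z 0.027 bay [  50.5 -305.4    2.1]
red 257 [ 604.9 -357.9] sz [47.8 26.4] yaw -0.122 z 0.027 bay [  59.7 -385.6    0.8]
overA 7 [0.37,-0.59,0.12,0,0,0.29,0.36,-0.59,0.13,0,0,0.3,0.33,-0.61,0.12,0,0,0.29,0.31,-0.62,0.12,0,0,0.3,0.29,-0.64,0.13,-0.01,0,0.29,0.27,-0.64,0.12,0,0,0.29,0.24,-0.65,0.12,0,0,0.3]
340
```

```bash
cat >> h.py <<'E'
def pick(x,y,yaw,by):
    p,r=cur();a=lambda z:np.array([x,y,z])
    q=plan(p,r,[('over',a(.09),DN(yaw),45),('down',a(.0255),DN(yaw),22),('lift',a(.12),DN(yaw),25),('bay',bw([0,by,95]),BT,42),('in',bw([0,by,25]),BT,15),('out',bw([0,by,90]),BT,25)])
E
python3 - <<'E'
from h import *
pick(.432,-.377,.2,-62)
E
```

```text
over 5 [-0.14,-0.69,0.18,0,0,-0.48,-0.11,-0.7,0.18,0.01,0.01,-0.49,-0.06,-0.7,0.17,0,0,-0.48,-0.02,-0.7,0.18,0.01,0.01,-0.48,0.02,-0.7,0.18,0,0,-0.49]
down 3 [0,0,0.43,0,0,0,0,0,0.43,0,0,0,0,0,0.43,0,0,0]
lift 4 [0,0,-0.47,0,0,0,0,0,-0.47,0,0,0,0,0,-0.48,0,0,0,0,0,-0.47,0,0,0]
bay 8 [0.7,0.4,0.02,-0.14,-0.02,0.22,0.72,0.38,0.03,-0.14,-0.01,0.22,0.72,0.36,0.03,-0.13,-0.02,0.23,0.73,0.34,0.03,-0.14,-0.02,0.22,0.74,0.32,0.04,-0.14,-0.01,0.22,0.75,0.29,0.04,-0.14,-0.02,0.22,0.76,0.28,0.05,-0.13,-0.02,0.22,0.76,0.26,0.05,-0.14,-0.02,0.23]
bay 1 [0.77,0.23,0.05,-0.14,-0.01,0.22]
in 5 [0,0,0.28,0,0,0,0,0,0.28,0,0,0,0,0,0.28,0,0,0,0,0,0.28,0,0,0,0,0,0.28,0,0,0]
out 3 [0,0,-0.43,0,0,0,0,0,-0.44,0,0,0,0,0,-0.43,0,0,0]
```

step_arm(targets=[-0.14, -0.69, 0.18, 0, 0, -0.48, -0.11, -0.7, 0.18, 0.01, 0.01, -0.49, -0.06, -0.7, 0.17, 0, 0, -0.48, -0.02, -0.7, 0.18, 0.01, 0.01, -0.48, 0.02, -0.7, 0.18, 0, 0, -0.49, 0, 0, 0, 0, 0, 0])

```text
time: 11.48
tool_pos: [0.4291, -0.3761, 0.0866]
tool_rot: [-0.004, 0.634, 0.774, 0.0]
ft_force: [-0.3, 0.5, -0.1]
finger_gap: 0.0428
gripper_force: 0.0
```

step_arm(targets=[0, 0, 0.43, 0, 0, 0, 0, 0, 0.43, 0, 0, 0, 0, 0, 0.43, 0, 0, 0, 0, 0, 0, 0, 0, 0])

```text
time: 11.98
tool_pos: [0.4314, -0.3757, 0.0219]
tool_rot: [-0.003, 0.633, 0.774, 0.0]
ft_force: [-0.5, 0.6, 0.0]
finger_gap: 0.0429
gripper_force: 0.0
```

step_arm(targets=[0, 0, 0, 0, 0, 0, 0, 0, 0, 0, 0, 0, 0, 0, 0, 0, 0, 0, 0, 0, 0, 0, 0, 0, 0, 0, -0.47, 0, 0, 0, 0, 0, -0.47, 0, 0, 0, 0, 0, -0.48, 0, 0, 0, 0, 0, -0.47, 0, 0, 0], gripper=-1)

```text
time: 12.98
tool_pos: [0.4311, -0.3762, 0.1184]
tool_rot: [-0.002, 0.633, 0.774, 0.0]
ft_force: [0.1, -0.2, -0.0]
finger_gap: 0.0289
gripper_force: 59.5
```

step_arm(targets=[0.7, 0.4, 0.02, -0.14, -0.02, 0.22, 0.72, 0.38, 0.03, -0.14, -0.01, 0.22, 0.72, 0.36, 0.03, -0.13, -0.02, 0.23, 0.73, 0.34, 0.03, -0.14, -0.02, 0.22, 0.74, 0.32, 0.04, -0.14, -0.01, 0.22, 0.75, 0.29, 0.04, -0.14, -0.02, 0.22, 0.76, 0.28, 0.05, -0.13, -0.02, 0.22, 0.76, 0.26, 0.05, -0.14, -0.02, 0.23])

```text
time: 13.98
tool_pos: [0.5317, -0.068, 0.1098]
tool_rot: [0.046, 0.711, 0.7, 0.046]
ft_force: [1.0, 0.2, -1.0]
finger_gap: 0.0291
gripper_force: 59.5
```

step_arm(targets=[0.77, 0.23, 0.05, -0.14, -0.01, 0.22, 0, 0, 0, 0, 0, 0])

```text
time: 14.22
tool_pos: [0.5439, -0.0288, 0.1087]
tool_rot: [0.051, 0.718, 0.692, 0.052]
ft_force: [0.6, 0.1, -0.6]
finger_gap: 0.0286
gripper_force: 59.4
```

```bash
python3 - <<'E'
from h import *
state();blues();p,r=cur();print(wb(p),(BT.inv()*r).as_rotvec().round(3))
plan(p,r,[('in',bw([0,-62,25]),BT,15)])
i,d=snapshot('wrist');save(i,'w2.png',1.25)
E
```

```text
t 14.22 pos [ 0.5439 -0.0288  0.1087] bay [ -1.4 -59.2  93. ] R [ 0.146 -0.002 -0.989] gap 0.0286 gf 59.4 ft [ 0.6  0.1 -0.6] j [-0.18  0.54  1.98  0.05  0.48 -0.19]
blue 254 [ 413.5 -207. ] sz [52.  26.9] yaw -0.327 z 0.023 bay [-136.  -242.5   26.3]
blue 286 [ 432.1 -283.6] sz [49.9 27.5] yaw -0.123 z 0.023 bay [-114.6 -318.3   22.9]
red 225 [ 599.5 -276.4] sz [47.8 26. ] yaw -0.109 z 0.026 bay [  51.  -304.4    1.9]
red 257 [ 604.9 -357.9] sz [47.5 26. ] yaw -0.102 z 0.027 bay [  59.7 -385.7    1. ]
[ -1.56285442 -60.39263132  92.99689863] [ 0.004  0.003 -0.002]
in 5 [-0.01,0.01,0.27,-0.01,-0.01,0,0,0,0.27,0,0,0.01,-0.01,0.01,0.28,-0.01,-0.01,0,-0.01,0.01,0.27,-0.01,0,0,0,0,0.27,-0.01,-0.01,0]
```

View pics/w2.png

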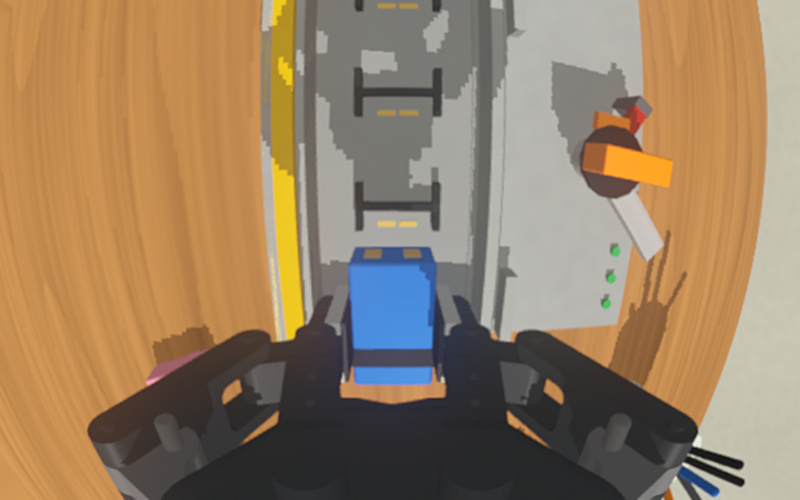

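The blue pack is held level and aligned over place_1.

step_arm(targets=[0, 0, 0.28, 0, 0, 0, 0, 0, 0.28, 0, 0, 0, 0, 0, 0.28, 0, 0, 0, 0, 0, 0.28, 0, 0, 0, 0, 0, 0.25, 0, 0, 0, 0, 0, 0, 0, 0, 0, 0, 0, 0, 0, 0, 0])

```text
time: 15.2
tool_pos: [0.5536, -0.0311, 0.0407]
tool_rot: [0.051, 0.719, 0.691, 0.051]
ft_force: [0.8, -0.1, -1.3]
finger_gap: 0.0288
gripper_force: 60.5
```

step_arm(targets=[0, 0, 0, 0, 0, 0, 0, 0, 0, 0, 0, 0, 0, 0, 0, 0, 0, 0, 0, 0, -0.43, 0, 0, 0, 0, 0, -0.44, 0, 0, 0, 0, 0, -0.43, 0, 0, 0], gripper=0)

```text
time: 15.95
tool_pos: [0.544, -0.0309, 0.106]
tool_rot: [0.052, 0.719, 0.691, 0.052]
ft_force: [-0.4, 0.3, -0.1]
finger_gap: 0.0429
gripper_force: 0.0
```

```bash
python3 - <<'E'
from h import *
state();blues()
pick(.432,-.284,-.125,0)
E
```

```text
t 15.95 pos [ 0.544  -0.0309  0.106 ] bay [ -1.6 -61.4  90.2] R [ 0.145 -0.003 -0.989] gap 0.0429 gf 0.0 ft [-0.4  0.3 -0.1] j [-0.19  0.55  1.98  0.05  0.47 -0.19]
blue 180 [556.3 -27.1] sz [57.3 34.1] yaw -0.308 z 0.039 bay [  0.4 -57.1  22.1]
blue 255 [ 413.7 -207.3] sz [49.5 27. ] yaw -0.327 z 0.023 bay [-135.8 -242.8   26.2]
blue 286 [ 432.3 -283.9] sz [49.8 27.3] yaw -0.133 z 0.023 bay [-114.4 -318.6   22.9]
red 224 [ 599.7 -276.6] sz [48.  26.7] yaw -0.061 z 0.027 bay [  51.3 -304.6    2.2]
red 258 [ 604.5 -358. ] sz [47.5 26.7] yaw -0.099 z 0.027 bay [  59.2 -385.7    0.7]
over 7 [-0.74,-0.3,0.01,0.18,-0.01,0.1,-0.73,-0.28,0.01,0.17,-0.01,0.1,-0.75,-0.28,0.02,0.18,-0.01,0.1,-0.74,-0.27,0.03,0.18,-0.01,0.1,-0.75,-0.26,0.03,0.17,-0.01,0.1,-0.75,-0.25,0.04,0.18,-0.01,0.1,-0.76,-0.24,0.05,0.18,-0.01,0.11]
down 3 [0,0,0.43,0,0,0,0,0,0.43,0,0,0,0,0,0.43,0,0,0]
lift 4 [0,0,-0.47,0,0,0,0,0,-0.48,0,0,0,0,0,-0.47,0,0,0,0,0,-0.47,0,0,0]
bay 8 [0.82,0.19,0.02,-0.16,0.01,-0.09,0.81,0.19,0.03,-0.15,0,-0.09,0.81,0.21,0.03,-0.16,0.01,-0.09,0.81,0.21,0.04,-0.16,0.01,-0.09,0.81,0.22,0.04,-0.15,0,-0.08,0.81,0.23,0.04,-0.16,0.01,-0.09,0.8,0.23,0.05,-0.15,0,-0.09,0.8,0.25,0.06,-0.16,0.01,-0.09]
in 5 [0,0,0.28,0,0,0,0,0,0.28,0,0,0,0,0,0.28,0,0,0,0,0,0.28,0,0,0,0,0,0.28,0,0,0]
out 3 [0,0,-0.43,0,0,0,0,0,-0.44,0,0,0,0,0,-0.43,0,0,0]
```

step_arm(targets=[-0.74, -0.3, 0.01, 0.18, -0.01, 0.1, -0.73, -0.28, 0.01, 0.17, -0.01, 0.1, -0.75, -0.28, 0.02, 0.18, -0.01, 0.1, -0.74, -0.27, 0.03, 0.18, -0.01, 0.1, -0.75, -0.26, 0.03, 0.17, -0.01, 0.1, -0.75, -0.25, 0.04, 0.18, -0.01, 0.1, -0.76, -0.24, 0.05, 0.18, -0.01, 0.11, 0, 0, 0, 0, 0, 0])

```text
time: 17.0
tool_pos: [0.4309, -0.286, 0.0866]
tool_rot: [-0.001, 0.751, 0.66, -0.001]
ft_force: [-0.0, 1.4, 0.1]
finger_gap: 0.0426
gripper_force: 0.0
```

step_arm(targets=[0, 0, 0.43, 0, 0, 0, 0, 0, 0.43, 0, 0, 0, 0, 0, 0.42, 0, 0, 0, 0, 0, 0, 0, 0, 0])

```text
time: 17.5
tool_pos: [0.4313, -0.283, 0.0221]
tool_rot: [-0.002, 0.75, 0.662, -0.001]
ft_force: [0.1, -0.2, 0.1]
finger_gap: 0.0424
gripper_force: 0.0
```

step_arm(targets=[0, 0, 0, 0, 0, 0, 0, 0, 0, 0, 0, 0, 0, 0, 0, 0, 0, 0, 0, 0, 0, 0, 0, 0, 0, 0, -0.47, 0, 0, 0, 0, 0, -0.48, 0, 0, 0, 0, 0, -0.47, 0, 0, 0, 0, 0, -0.47, 0, 0, 0], gripper=-1)

```text
time: 18.5
tool_pos: [0.4315, -0.2841, 0.1184]
tool_rot: [-0.001, 0.75, 0.661, -0.001]
ft_force: [0.3, -0.2, -1.2]
finger_gap: 0.0288
gripper_force: 59.7
```

step_arm(targets=[0.82, 0.19, 0.02, -0.16, 0.01, -0.09, 0.81, 0.19, 0.03, -0.15, 0, -0.09, 0.81, 0.21, 0.03, -0.16, 0.01, -0.09, 0.81, 0.21, 0.04, -0.16, 0.01, -0.09, 0.81, 0.22, 0.04, -0.15, 0, -0.08, 0.81, 0.23, 0.04, -0.16, 0.01, -0.09, 0.8, 0.23, 0.05, -0.15, 0, -0.09, 0.8, 0.25, 0.06, -0.16, 0.01, -0.09])

```text
time: 19.5
tool_pos: [0.5475, 0.0318, 0.1084]
tool_rot: [0.053, 0.719, 0.691, 0.051]
ft_force: [0.2, -0.1, -0.4]
finger_gap: 0.0286
gripper_force: 59.6
```

step_arm(targets=[0, 0, 0, 0, 0, 0, 0, 0, 0, 0, 0, 0])

```text
time: 19.75
tool_pos: [0.5469, 0.0303, 0.1083]
tool_rot: [0.053, 0.719, 0.691, 0.051]
ft_force: [-0.3, -0.3, -1.2]
finger_gap: 0.0289
gripper_force: 59.6
```

```bash
cat >> h.py <<'E'
def held():
    "blue pack in the jaws, in tool coordinates (mm): extent seen by the wrist camera"
    p,r=cur();c=calibration('wrist');i,d=snapshot('wrist');W=cloud(d,c,True);hsv=cv2.cvtColor(i,cv2.COLOR_RGB2HSV)
    m=(hsv[...,0]>100)&(hsv[...,0]<130)&(hsv[...,1]>130)&(hsv[...,2]>60)
    T=r.inv().apply((W[m]-p))*1000;T=T[np.isfinite(T[:,0])];T=T[(abs(T[:,0])<60)&(abs(T[:,1])<30)&(abs(T[:,2])<50)]
    print('held',len(T),np.percentile(T,[2,50,98],axis=0).round(1).tolist());return i
E
python3 - <<'E'
from h import *
state();held();state()
E
```

```text
t 19.75 pos [0.5469 0.0303 0.1083] bay [-0.8 -0.  92.5] R [ 0.146 -0.005 -0.989] gap 0.0289 gf 59.6 ft [-0.3 -0.3 -1.2] j [-0.07  0.55  1.97  0.01  0.48 -0.04]
held 5878 [[-22.6, -14.7, 0.4], [8.3, -0.7, 1.7], [25.8, 13.2, 10.3]]
t 19.8 pos [0.5469 0.0299 0.1083] bay [-0.7 -0.5 92.5] R [ 0.146 -0.006 -0.989] gap 0.0287 gf 59.6 ft [-1.5 -0.4 -0.8] j [-0.07  0.55  1.97  0.01  0.48 -0.03]
```

step_arm(targets=[0, 0.02, 0.28, 0, 0, 0, 0, 0, 0.28, 0, 0, 0, 0, 0, 0.28, 0, 0, 0, 0, 0, 0.28, 0, 0, 0, 0, 0, 0.25, 0, 0, 0, 0, 0, 0, 0, 0, 0, 0, 0, 0, 0, 0, 0])

```text
time: 20.68
tool_pos: [0.5582, 0.0301, 0.0404]
tool_rot: [0.053, 0.719, 0.691, 0.051]
ft_force: [0.7, -0.1, -0.3]
finger_gap: 0.0289
gripper_force: 61.8
```

step_arm(targets=[0, 0, 0, 0, 0, 0, 0, 0, 0, 0, 0, 0, 0, 0, 0, 0, 0, 0, 0, 0, -0.43, 0, 0, 0, 0, 0, -0.44, 0, 0, 0, 0, 0, -0.43, 0, 0, 0], gripper=0)

```text
time: 21.42
tool_pos: [0.5486, 0.0304, 0.1057]
tool_rot: [0.053, 0.719, 0.691, 0.051]
ft_force: [0.3, -1.1, -0.5]
finger_gap: 0.0425
gripper_force: 0.0
```

```bash
python3 - <<'E'
from h import *
state();blues()
pick(.4137,-.2072,-.33,62)
E
```

```text
t 21.43 pos [0.5486 0.0304 0.1057] bay [ 0.5  0.1 89.7] R [ 0.146 -0.005 -0.989] gap 0.0425 gf 0.0 ft [ 0.3 -1.1 -0.5] j [-0.07  0.55  1.97  0.01  0.47 -0.03]
blue 421 [562.2  -0. ] sz [111.8  40.1] yaw -0.094 z 0.038 bay [  5.1 -29.8  20.9]
blue 256 [ 413.6 -207.3] sz [48.9 27.1] yaw -0.327 z 0.023 bay [-135.9 -242.8   26.1]
red 225 [ 599.9 -276.6] sz [47.5 26.7] yaw -0.092 z 0.027 bay [  51.4 -304.6    1.9]
red 259 [ 604.8 -357.8] sz [48.  26.6] yaw -0.121 z 0.027 bay [  59.5 -385.6    0.8]
over 7 [-0.69,-0.36,0,0.18,-0.03,0.34,-0.71,-0.34,0,0.17,-0.02,0.35,-0.72,-0.3,0.02,0.18,-0.03,0.34,-0.74,-0.27,0.02,0.18,-0.03,0.35,-0.74,-0.25,0.04,0.18,-0.02,0.34,-0.75,-0.21,0.04,0.17,-0.03,0.35,-0.77,-0.18,0.04,0.18,-0.02,0.34]
down 3 [0,0,0.43,0,0,0,0,0,0.43,0,0,0,0,0,0.43,0,0,0]
lift 4 [0,0,-0.47,0,0,0,0,0,-0.47,0,0,0,0,0,-0.48,0,0,0,0,0,-0.47,0,0,0]
bay 8 [0.82,0.08,0.02,-0.16,0.02,-0.3,0.81,0.11,0.03,-0.15,0.02,-0.3,0.82,0.14,0.03,-0.16,0.03,-0.3,0.8,0.16,0.04,-0.15,0.02,-0.31,0.8,0.2,0.04,-0.16,0.02,-0.3,0.79,0.22,0.05,-0.15,0.02,-0.3,0.78,0.25,0.05,-0.16,0.03,-0.3,0.78,0.28,0.07,-0.15,0.02,-0.3]
in 5 [0,0,0.28,0,0,0,0,0,0.28,0,0,0,0,0,0.28,0,0,0,0,0,0.28,0,0,0,0,0,0.28,0,0,0]
out 3 [0,0,-0.43,0,0,0,0,0,-0.44,0,0,0,0,0,-0.43,0,0,0]
```

step_arm(targets=[-0.69, -0.36, 0, 0.18, -0.03, 0.34, -0.71, -0.34, 0, 0.17, -0.02, 0.35, -0.72, -0.3, 0.02, 0.18, -0.03, 0.34, -0.74, -0.27, 0.02, 0.18, -0.03, 0.35, -0.74, -0.25, 0.04, 0.18, -0.02, 0.34, -0.75, -0.21, 0.04, 0.17, -0.03, 0.35, -0.77, -0.18, 0.04, 0.18, -0.02, 0.34, 0, 0, 0, 0, 0, 0])

```text
time: 22.48
tool_pos: [0.4123, -0.2091, 0.0871]
tool_rot: [-0.001, 0.815, 0.58, -0.001]
ft_force: [-0.5, -0.5, 0.8]
finger_gap: 0.0432
gripper_force: 0.0
```

step_arm(targets=[0, 0, 0.43, 0, 0, 0, 0, 0, 0.43, 0, 0, 0, 0, 0, 0.42, 0, 0, 0, 0, 0, 0, 0, 0, 0])

```text
time: 22.98
tool_pos: [0.4126, -0.2064, 0.0225]
tool_rot: [-0.002, 0.813, 0.582, -0.001]
ft_force: [-0.2, 0.5, -0.7]
finger_gap: 0.0431
gripper_force: 0.0
```

step_arm(targets=[0, 0, 0, 0, 0, 0, 0, 0, 0, 0, 0, 0, 0, 0, 0, 0, 0, 0, 0, 0, 0, 0, 0, 0, 0, 0, -0.47, 0, 0, 0, 0, 0, -0.47, 0, 0, 0, 0, 0, -0.48, 0, 0, 0, 0, 0, -0.47, 0, 0, 0], gripper=-1)

```text
time: 23.98
tool_pos: [0.4129, -0.2073, 0.1188]
tool_rot: [-0.001, 0.814, 0.581, -0.001]
ft_force: [-0.2, -0.1, -0.6]
finger_gap: 0.0291
gripper_force: 59.4
```

step_arm(targets=[0.82, 0.08, 0.02, -0.16, 0.02, -0.3, 0.81, 0.11, 0.03, -0.15, 0.02, -0.3, 0.82, 0.14, 0.03, -0.16, 0.03, -0.3, 0.8, 0.16, 0.04, -0.15, 0.02, -0.31, 0.8, 0.2, 0.04, -0.16, 0.02, -0.3, 0.79, 0.22, 0.05, -0.15, 0.02, -0.3, 0.78, 0.25, 0.05, -0.16, 0.03, -0.3, 0.78, 0.28, 0.07, -0.15, 0.02, -0.3])

```text
time: 24.98
tool_pos: [0.5499, 0.0937, 0.1083]
tool_rot: [0.053, 0.719, 0.691, 0.051]
ft_force: [0.7, -0.5, -0.8]
finger_gap: 0.0288
gripper_force: 59.4
```

step_arm(targets=[0, 0, 0, 0, 0, 0, 0, 0, 0, 0, 0, 0])

```text
time: 25.22
tool_pos: [0.5491, 0.0922, 0.1081]
tool_rot: [0.053, 0.719, 0.691, 0.051]
ft_force: [-0.5, 0.8, -1.6]
finger_gap: 0.0282
gripper_force: 59.4
```

```bash
python3 - <<'E'
from h import *
state();held();p,r=cur();print((BT.inv()*r).as_rotvec().round(3))
E
```

```text
t 25.23 pos [0.5491 0.0922 0.1081] bay [-1.1 61.9 92.3] R [ 0.146 -0.006 -0.989] gap 0.0282 gf 59.4 ft [-0.5  0.8 -1.6] j [ 0.05  0.56  1.95 -0.03  0.49  0.12]
held 5849 [[-22.3, -14.6, 0.8], [8.6, -0.7, 2.0], [26.2, 13.2, 10.9]]
[0.004 0.    0.001]
```

Place it, then rise and inspect the bay and cover.

step_arm(targets=[0, 0.02, 0.28, 0, 0, 0, 0, 0, 0.28, 0, 0, 0, 0, 0, 0.28, 0, 0, 0, 0, 0, 0.28, 0, 0, 0, 0, 0, 0.25, 0, 0, 0, 0, 0, 0, 0, 0, 0, 0, 0, 0, 0, 0, 0])

```text
time: 26.15
tool_pos: [0.5606, 0.092, 0.0402]
tool_rot: [0.053, 0.719, 0.691, 0.051]
ft_force: [0.3, -0.4, -0.1]
finger_gap: 0.0288
gripper_force: 62.6
```

step_arm(targets=[0, 0, 0, 0, 0, 0, 0, 0, 0, 0, 0, 0, 0, 0, 0, 0, 0, 0, 0, 0, -0.43, 0, 0, 0, 0, 0, -0.44, 0, 0, 0, 0, 0, -0.43, 0, 0, 0], gripper=0)

```text
time: 26.9
tool_pos: [0.5509, 0.0923, 0.1055]
tool_rot: [0.053, 0.719, 0.691, 0.051]
ft_force: [0.4, 0.6, -0.1]
finger_gap: 0.0428
gripper_force: 0.0
```

step_arm(targets=[-0.8, 0, -0.9, 0, 0, 0, -0.8, 0, -0.9, 0, 0, 0, -0.5, 0, -0.9, 0, 0, 0, 0, 0, 0, 0, 0, 0])

```text
time: 27.4
tool_pos: [0.5277, -0.0133, 0.2416]
tool_rot: [0.055, 0.72, 0.69, 0.053]
ft_force: [-0.3, -1.0, -0.4]
finger_gap: 0.0428
gripper_force: 0.0
```

```bash
python3 - <<'E'
from h import *
state()
c=calibration('wrist');i,d=snapshot('wrist');W=cloud(d,c,True);save(i,'w3.png',1.25)
b=wb(W);hsv=cv2.cvtColor(i,cv2.COLOR_RGB2HSV)
m=(hsv[...,0]>100)&(hsv[...,0]<130)&(hsv[...,1]>130)&(abs(b[...,0])<40)&(b[...,2]>10)&(b[...,2]<40)
q=b[m]
for lo,hi in((-100,-31),(-31,31),(31,100)):
    s=q[(q[:,1]>lo)&(q[:,1]<hi)]
    t=s[s[:,2]>17]
    print(len(s),np.percentile(s[:,2],[2,50,98]).round(1),cv2.minAreaRect(t[:,:2].astype(np.float32)) if len(t) else '', np.polyfit(t[:,0],t[:,2],1).round(3),np.polyfit(t[:,1],t[:,2],1).round(3))
# cover from scene+side
for n in('scene','side'):
    i,d=snapshot(n);W=cloud(d,calibration(n));hsv=cv2.cvtColor(i,cv2.COLOR_RGB2HSV);h=W[...,2]
    reg=(W[...,0]>.38)&(W[...,0]<.57)&(W[...,1]>.2)&(W[...,1]<.47)
    m=reg&(h<.012)&(h>-.01)&(hsv[...,1]<40)&(hsv[...,2]>150);y=reg&(hsv[...,0]>18)&(hsv[...,0]<30)&(hsv[...,1]>180);k=reg&(h>.02)
    for nm,mm in(('white',m),('white+yel',m|y),('rib',k)):
        Q=(W[mm][:,:2]*1000).astype(np.float32);print(n,nm,mm.sum(),cv2.minAreaRect(Q),np.median(W[mm][:,2]),np.percentile(W[mm][:,2],[2,98]))
E
```

```text
t 27.4 pos [ 0.5277 -0.0133  0.2416] bay [  1.9 -44.4 226.9] R [ 0.152 -0.007 -0.988] gap 0.0428 gf 0.0 ft [-0.3 -1.  -0.4] j [-0.16  0.32  1.89  0.02  0.77 -0.13]Traceback (most recent call last):
  File "<stdin>", line 4, in <module>
  File "h.py", line 21, in wb
    def wb(P): return RB.inv().apply(np.asarray(P)-BO)*1000
                      ~~~~~~~~~~~~~~^^^^^^^^^^^^^^^^^^
  File "scipy/spatial/transform/_rotation.pyx", line 2580, in scipy.spatial.transform._rotation.Rotation.apply
ValueError: Expected input of shape (3,) or (P, 3), got (400, 640, 3).
```

View pics/w3.png

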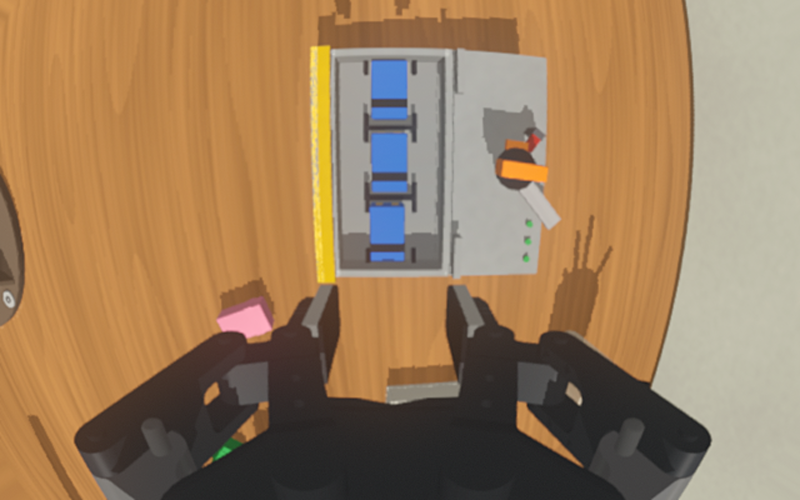

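All three blue packs lie in their places at (389,88), (389,163) and (387,233). Now I measure the cover.

```bash
sed -i 's/def wb(P): return .*/def wb(P):\n    P=np.asarray(P);return (RB.inv().apply((P-BO).reshape(-1,3))*1000).reshape(P.shape)/' h.py; python3 - <<'E'
from h import *
c=calibration('wrist');i,d=snapshot('wrist');W=cloud(d,c,True)
b=wb(W);hsv=cv2.cvtColor(i,cv2.COLOR_RGB2HSV)
m=(hsv[...,0]>100)&(hsv[...,0]<130)&(hsv[...,1]>130)&(abs(b[...,0])<40)&(b[...,2]>10)&(b[...,2]<40)
q=b[m]
for lo,hi in((-100,-31),(-31,31),(31,100)):
    s=q[(q[:,1]>lo)&(q[:,1]<hi)];t=s[s[:,2]>18]
    print(len(s),np.percentile(s[:,2],[2,50,98]).round(1),cv2.minAreaRect(t[:,:2].astype(np.float32)),np.polyfit(t[:,0],t[:,2],1).round(3))
for n in('scene','side'):
    i,d=snapshot(n);W=cloud(d,calibration(n));hsv=cv2.cvtColor(i,cv2.COLOR_RGB2HSV);h=W[...,2]
    reg=(W[...,0]>.38)&(W[...,0]<.57)&(W[...,1]>.2)&(W[...,1]<.47)
    m=reg&(h<.012)&(h>-.01)&(hsv[...,1]<40)&(hsv[...,2]>150);y=reg&(hsv[...,0]>18)&(hsv[...,0]<30)&(hsv[...,1]>180);k=reg&(h>.025)
    for nm,mm in(('white',m),('white+yel',m|y),('rib',k)):
        Q=(W[mm][:,:2]*1000).astype(np.float32);print(n,nm,mm.sum(),cv2.minAreaRect(Q),np.percentile(W[mm][:,2],[2,50,98]).round(4))
p,r=cur();plan(p,r,[('over cover',np.array([.475,.30,.16]),DN(-.05),45)])
E
```

```text
951 [20.4 21.9 23.3] ((-3.259730339050293, -60.61175537109375), (28.73798370361328, 49.018802642822266), 0.4976881444454193) [-4.0000e-03  2.1842e+01]
1070 [20.4 21.9 23.5] ((-1.1668710708618164, 0.9501304626464844), (47.64529800415039, 28.488224029541016), 89.82550811767578) [-1.0000e-03  2.1929e+01]
1074 [18.  22.  23.7] ((-1.0443477630615234, 63.04428482055664), (49.136356353759766, 27.911853790283203), 89.90827941894531) [ 0.    21.982]
scene white 426 ((473.1456298828125, 342.0227966308594), (101.3902587890625, 186.6747589111328), 4.118523120880127) [0.0015 0.0043 0.0067]
scene white+yel 436 ((470.33416748046875, 341.7569274902344), (108.06828308105469, 186.8243408203125), 3.5432543754577637) [0.0015 0.0043 0.0066]
scene rib 59 ((467.1741027832031, 343.46319580078125), (15.987465858459473, 58.23556137084961), 8.673820495605469) [0.0255 0.0298 0.0326]
side white 643 ((472.6944580078125, 326.109130859375), (87.7038803100586, 161.97943115234375), 4.179227828979492) [0.001  0.0049 0.0085]
side white+yel 708 ((465.7839660644531, 335.0105895996094), (100.79476165771484, 180.77796936035156), 3.8299331665039062) [0.001  0.0049 0.0085]
side rib 78 ((468.7547302246094, 341.6475524902344), (13.963388442993164, 65.93270874023438), 3.782794952392578) [0.0254 0.0303 0.0338]
over cover 8 [0.77,-0.19,0.17,0.15,0,0.01,0.77,-0.18,0.17,0.15,0,0.01,0.78,-0.18,0.18,0.15,0,0.01,0.77,-0.18,0.17,0.16,-0.01,0.01,0.77,-0.18,0.18,0.15,0,0.01,0.77,-0.18,0.19,0.15,0,0.01,0.77,-0.17,0.19,0.15,0,0.01,0.77,-0.17,0.19,0.15,0,0.01]
```

step_arm(targets=[0.77, -0.19, 0.17, 0.15, 0, 0.01, 0.77, -0.18, 0.17, 0.15, 0, 0.01, 0.78, -0.18, 0.18, 0.15, 0, 0.01, 0.77, -0.18, 0.17, 0.16, -0.01, 0.01, 0.77, -0.18, 0.18, 0.15, 0, 0.01, 0.77, -0.18, 0.19, 0.15, 0, 0.01, 0.6, -0.17, 0.19, 0.15, 0, 0.01, 0, 0, 0, 0.15, 0, 0])

```text
time: 28.6
tool_pos: [0.4802, 0.2539, 0.1684]
tool_rot: [-0.0, 0.723, 0.691, -0.001]
ft_force: [0.4, -0.4, 0.6]
finger_gap: 0.0424
gripper_force: 0.0
```

step_arm(targets=[0, 0, 0, 0, 0, 0])

```text
time: 28.72
tool_pos: [0.4815, 0.2519, 0.1696]
tool_rot: [0.0, 0.724, 0.69, -0.0]
ft_force: [-0.1, -0.6, 0.8]
finger_gap: 0.0427
gripper_force: 0.0
```

```bash
python3 - <<'E'
from h import *
state();p,r=cur();c=calibration('wrist');i,d=snapshot('wrist');W=cloud(d,c,True);hsv=cv2.cvtColor(i,cv2.COLOR_RGB2HSV);h=W[...,2]
save(i,'w4.png',1.25)
reg=(W[...,0]>.38)&(W[...,0]<.57)&(W[...,1]>.2)&(W[...,1]<.47)
m=reg&(h<.012)&(h>-.01)&(hsv[...,1]<40)&(hsv[...,2]>150);y=reg&(hsv[...,0]>18)&(hsv[...,0]<30)&(hsv[...,1]>150)&(h<.02);k=reg&(h>.022)&(h<.035)
for nm,mm in(('white+yel',m|y),('yel',y),('rib',k)):
    Q=(W[mm][:,:2]*1000).astype(np.float32);print(nm,mm.sum(),cv2.minAreaRect(Q),np.percentile(W[mm][:,2],[2,50,98]).round(4))
E
```

```text
t 28.73 pos [0.4815 0.2519 0.1696] bay [-65.1 218.7 164.2] R [ 0.    -0.001 -1.   ] gap 0.0427 gf 0.0 ft [-0.1 -0.6  0.8] j [ 0.36  0.48  1.85 -0.    0.81  0.41]
white+yel 19670 ((465.953125, 340.10626220703125), (108.0390853881836, 189.1253662109375), 2.9687795639038086) [0.0024 0.004  0.0056]
yel 1522 ((416.9022216796875, 338.7132568359375), (9.92466926574707, 186.8268280029297), 2.9687795639038086) [0.0031 0.0045 0.006 ]
rib 1008 ((465.3175354003906, 341.77337646484375), (12.738530158996582, 59.766788482666016), 3.3306946754455566) [0.0281 0.0299 0.0314]
```

View pics/w4.png

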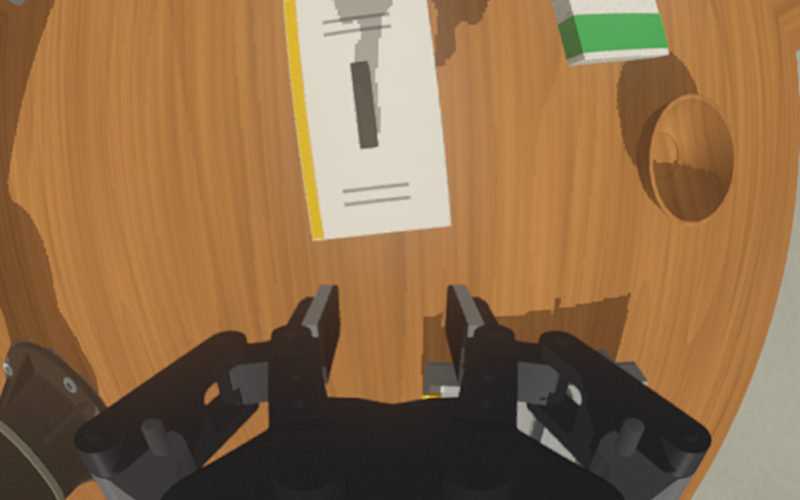

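The cover's yellow edge is at (305,120) on the robot side and the rib at (365,105). The bowl and carton are well clear of it.

```bash
python3 - <<'E'
from h import *
p,r=cur();a=lambda z:np.array([.4657,.341,z])
plan(p,r,[('over',a(.08),DN(.055),35),('down',a(.029),DN(.055),17),('lift',a(.15),DN(.055),22)])
E
```

```text
over 4 [0.44,-0.1,0.45,0,0,-0.22,0.45,-0.09,0.45,0,0,-0.21,0.45,-0.08,0.45,0.01,0,-0.22,0.45,-0.07,0.45,0,0.01,-0.22]
down 3 [0,0,0.34,0,0,0,0,0,0.34,0,0,0,0,0,0.34,0,0,0]
lift 6 [0,0,-0.4,0,0,0,0,0,-0.41,0,0,0,0,0,-0.4,0,0,0,0,0,-0.41,0,0,0,0,0,-0.4,0,0,0,0,0,-0.4,0,0,0]
```

step_arm(targets=[0.44, -0.1, 0.45, 0, 0, -0.22, 0.45, -0.09, 0.45, 0, 0, -0.21, 0.45, -0.08, 0.45, 0.01, 0, -0.22, 0.45, -0.07, 0.45, 0, 0.01, -0.22, 0, 0, 0, 0, 0, 0, 0, 0, 0, 0, 0, 0])

```text
time: 29.52
tool_pos: [0.466, 0.3408, 0.0809]
tool_rot: [0.0, 0.688, 0.726, 0.001]
ft_force: [0.3, 0.9, 0.2]
finger_gap: 0.0423
gripper_force: 0.0
```

step_arm(targets=[0, 0, 0.34, 0, 0, 0, 0, 0, 0.34, 0, 0, 0, 0, 0, 0.34, 0, 0, 0, 0, 0, 0, 0, 0, 0, 0, 0, 0, 0, 0, 0])

```text
time: 30.15
tool_pos: [0.4657, 0.3417, 0.0293]
tool_rot: [-0.0, 0.687, 0.727, 0.0]
ft_force: [0.3, 0.5, 0.4]
finger_gap: 0.0429
gripper_force: 0.0
```

```bash
python3 -c "
from h import *
state()"
```

```text
t 30.15 pos [0.4657 0.3417 0.0293] bay [-105.2  307.8   28.3] R [ 0.     0.001 -1.   ] gap 0.0429 gf 0.0 ft [0.3 0.5 0.4] j [0.52 0.73 1.85 0.   0.56 0.46]
```

step_arm(targets=[0, 0, 0, 0, 0, 0, 0, 0, 0, 0, 0, 0, 0, 0, 0, 0, 0, 0, 0, 0, 0, 0, 0, 0, 0, 0, 0, 0, 0, 0, 0, 0, 0, 0, 0, 0], gripper=-1, force=90)

```text
time: 30.9
tool_pos: [0.4658, 0.3418, 0.0301]
tool_rot: [0.0, 0.687, 0.727, 0.001]
ft_force: [-2.1, -0.4, 5.7]
finger_gap: 0.0101
gripper_force: 88.7
```

```bash
python3 -c "
from h import *
state()"
```

```text
t 30.9 pos [0.4658 0.3418 0.0301] bay [-104.9  308.    29.1] R [ 0.001  0.001 -1.   ] gap 0.0101 gf 88.7 ft [-2.1 -0.4  5.7] j [0.52 0.73 1.85 0.   0.56 0.46]
```

```bash
cat >> h.py <<'E'
OFF=30.
def cov(lx,lz,t,off=None,y=0):
    off=OFF if off is None else off
    x=np.array([np.cos(t),0,np.sin(t)]);z=np.array([-np.sin(t),0,np.cos(t)])
    return bw(np.array([lx,y,lz])+53.5*x+off*z), RB*R.from_euler('y',-t)*FL
E
python3 - <<'E'
from h import *
p,r=cur()
P,Q=cov(-38,75,.2);print(P)
plan(p,r,[('lift',p+[0,0,.11],r,25),('move',P,Q,40)])
E
```

```text
[0.55269539 0.03015237 0.1320054 ]
lift 5 [0,0,-0.44,0,0,0,0,0,-0.44,0,0,0,0,0,-0.44,0,0,0,0,0,-0.44,0,0,0,0,0,-0.44,0,0,0]
move 8 [-0.7,0.15,0.02,-0.32,-0.02,0.09,-0.7,0.17,0.02,-0.32,-0.01,0.09,-0.7,0.16,0.03,-0.33,-0.02,0.08,-0.7,0.18,0.04,-0.32,-0.02,0.09,-0.69,0.17,0.05,-0.32,-0.01,0.09,-0.69,0.19,0.06,-0.32,-0.02,0.09,-0.7,0.19,0.07,-0.33,-0.02,0.08,-0.68,0.19,0.07,-0.32,-0.01,0.09]
move 1 [-0.69,0.2,0.08,-0.32,-0.02,0.09]
```

step_arm(targets=[0, 0, -0.44, 0, 0, 0, 0, 0, -0.44, 0, 0, 0, 0, 0, -0.44, 0, 0, 0, 0, 0, -0.44, 0, 0, 0, 0, 0, -0.44, 0, 0, 0, 0, 0, 0, 0, 0, 0])

```text
time: 31.65
tool_pos: [0.4659, 0.3418, 0.1406]
tool_rot: [0.0, 0.687, 0.726, 0.002]
ft_force: [-0.3, 0.2, -1.8]
finger_gap: 0.01
gripper_force: 88.1
```

step_arm(targets=[-0.7, 0.15, 0.02, -0.32, -0.02, 0.09, -0.7, 0.17, 0.02, -0.32, -0.01, 0.09, -0.7, 0.16, 0.03, -0.33, -0.02, 0.08, -0.7, 0.18, 0.04, -0.32, -0.02, 0.09, -0.69, 0.17, 0.05, -0.32, -0.01, 0.09, -0.69, 0.19, 0.06, -0.32, -0.02, 0.09, -0.7, 0.19, 0.07, -0.33, -0.02, 0.08, -0.68, 0.19, 0.07, -0.32, -0.01, 0.09])

```text
time: 32.65
tool_pos: [0.5425, 0.0637, 0.1312]
tool_rot: [0.111, 0.709, 0.688, 0.107]
ft_force: [0.4, -0.3, -1.6]
finger_gap: 0.0099
gripper_force: 88.1
```

step_arm(targets=[-0.69, 0.2, 0.08, -0.32, -0.02, 0.09, 0, 0, 0, 0, 0, 0, 0, 0, 0, 0, 0, 0])

```text
time: 33.02
tool_pos: [0.5521, 0.0302, 0.1309]
tool_rot: [0.125, 0.71, 0.682, 0.12]
ft_force: [-0.1, 0.1, -1.8]
finger_gap: 0.0098
gripper_force: 88.1
```

```bash
cat >> h.py <<'E'
def covlook(name=None):
    p,r=cur();c=calibration('wrist');i,d=snapshot('wrist');W=cloud(d,c,True);hsv=cv2.cvtColor(i,cv2.COLOR_RGB2HSV)
    if name: save(i,name,1.25)
    T=(r.inv().apply((W-p).reshape(-1,3))*1000).reshape(W.shape);b=wb(W)
    # cover frame coords: x=tool y, y=tool x, z=OFF-tool z ; fit top plane on white points
    w=(hsv[...,1]<50)&(hsv[...,2]>110)&(abs(T[...,2]-26)<12)&(abs(T[...,1])<56)&(abs(T[...,0])<100)
    q=T[w];A=np.c_[q[:,:2],np.ones(len(q))]
    for _ in range(3):
        co=np.linalg.lstsq(A,q[:,2],rcond=None)[0];k=abs(A@co-q[:,2])<2;A,q=A[k],q[k]
    print('top plane tool z = %.3f*tx + %.3f*ty + %.2f n=%d'%(*co,len(q)))
    y=(hsv[...,0]>18)&(hsv[...,0]<32)&(hsv[...,1]>130)
    yc=y&(abs(T[...,2]-26)<10)&(T[...,1]<-35)&(T[...,1]>-65)&(abs(T[...,0])<110)
    yl=y&(abs(b[...,2]-44)<4)&(abs(b[...,0]+52)<12)
    for nm,m in(('cover stripe',yc),('ledge',yl)):
        if m.sum()>20:print(nm,m.sum(),'tool',np.percentile(T[m],[3,50,97],axis=0).round(1).tolist(),'bay',np.percentile(b[m],[3,50,97],axis=0).round(1).tolist())
    return i
E
python3 - <<'E'
from h import *
state();covlook('w5.png')
P,Q=cov(-38,75,.2);p,r=cur();print(((P-p)*1000).round(1),(Q.inv()*r).as_rotvec().round(3))
E
```

```text
t 33.02 pos [0.5521 0.0302 0.1309] bay [  7.7   0.  114. ] R [ 0.34  -0.014 -0.94 ] gap 0.0098 gf 88.1 ft [-0.1  0.1 -1.8] j [-0.07  0.49  2.06  0.04  0.25 -0.06]
top plane tool z = 0.000*tx + 0.001*ty + 25.92 n=37143
cover stripe 3279 tool [[-10.0, -53.4, 24.2], [44.2, -49.3, 25.4], [90.4, -45.4, 26.7]] bay [[-39.7, -9.9, 77.8], [-35.7, 44.3, 79.4], [-31.8, 90.5, 80.9]]
ledge 3660 tool [[-36.3, -80.9, 55.1], [29.3, -72.9, 56.8], [92.4, -67.8, 58.8]] bay [[-60.9, -36.2, 42.5], [-52.7, 29.4, 44.0], [-47.4, 92.4, 45.3]]
[ 0.6 -0.4  1. ] [ 0.002 -0.    -0.   ]
```

View pics/w5.png

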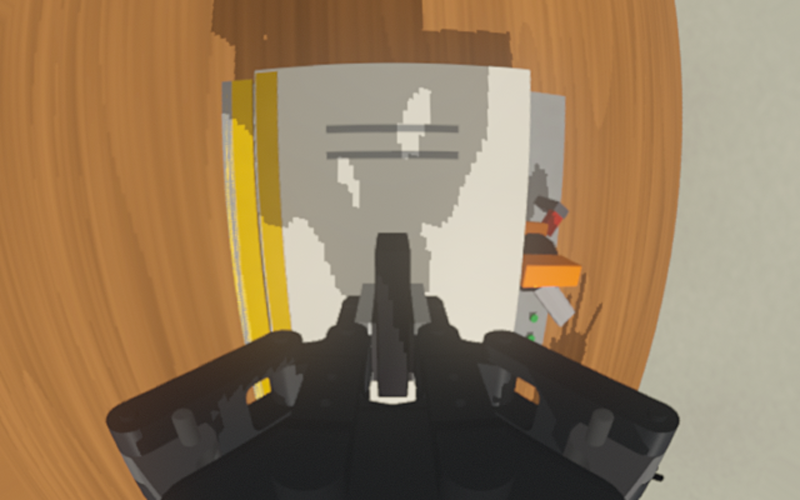

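The cover is held squarely at tilt 0.2, with its stripe at (265,200) beside the ledge at (240,200). I'll lower it in front of the slot, then slide it in.

```bash
python3 - <<'E'
from h import *
p,r=cur()
P,Q=cov(-42,31.6,.2);p,r=plan(p,r,[('B',P,Q,12)])
P,Q=cov(-56,31.6,.2);p,r=plan(p,r,[('C',P,Q,4)])
E
```

```text
B 4 [0,-0.06,0.21,-0.01,0,0,0,-0.06,0.2,0,0,0,-0.01,-0.05,0.21,-0.01,0,0,0,-0.06,0.2,0,0,0]
C 4 [0,-0.07,-0.01,0,0,0,0,-0.07,-0.02,0,0,0,0,-0.07,-0.01,0,0,0,0,-0.07,-0.01,0,0,0]
```

step_arm(targets=[0, -0.06, 0.21, 0, 0, 0, 0, -0.06, 0.2, 0, 0, 0, 0, -0.05, 0.21, 0, 0, 0, 0, -0.06, 0.2, 0, 0, 0, 0, 0, 0, 0, 0, 0, 0, 0, 0, 0, 0, 0])

```text
time: 33.83
tool_pos: [0.5558, 0.0299, 0.0891]
tool_rot: [0.125, 0.71, 0.682, 0.12]
ft_force: [-0.6, -0.7, -1.4]
finger_gap: 0.0097
gripper_force: 88.0
```

```bash
cat >> h.py <<'E'
def lip():
    p,r=cur();Rc=(RB.inv()*r*FL.inv());t=-Rc.as_euler('yxz')[0]
    C=wb(p)-OFF*Rc.apply([0,0,1]);print('lip',(C-53.5*Rc.apply([1,0,0])).round(1),'top',(C+53.5*Rc.apply([1,0,0])).round(1),'tilt',round(t,3),'rv',Rc.as_rotvec().round(3))
E
python3 - <<'E'
from h import *
state();covlook();lip()
p,r=cur();P,Q=cov(-56,31.6,.2);p,r=plan(p,r,[('C',P,Q,4)])
E
```

```text
t 33.83 pos [0.5558 0.0299 0.0891] bay [ 5.1 -0.2 72.2] R [ 0.341 -0.014 -0.94 ] gap 0.0097 gf 88.0 ft [-0.6 -0.7 -1.4] j [-0.07  0.57  2.08  0.07  0.14 -0.09]
top plane tool z = 0.001*tx + 0.001*ty + 25.91 n=37180
cover stripe 6304 tool [[-13.1, -63.9, 16.1], [43.5, -53.3, 24.4], [91.9, -45.5, 26.4]] bay [[-54.3, -13.3, 36.2], [-42.1, 43.3, 38.8], [-34.5, 91.7, 44.6]]
ledge 6330 tool [[-37.8, -71.0, 13.9], [47.8, -63.1, 16.0], [94.1, -57.0, 18.4]] bay [[-61.6, -38.0, 42.4], [-53.5, 47.6, 44.0], [-47.2, 93.9, 45.2]]
lip [-41.3  -0.2  32.4] top [63.6 -0.2 53.5] tilt 0.199 rv [-0.    -0.199 -0.   ]
C 4 [0,-0.07,-0.01,0,0,0,0,-0.08,-0.01,0,0,0,0,-0.07,-0.01,0,0,0,0,-0.07,-0.01,-0.01,0,0]
```

step_arm(targets=[0, -0.07, 0, 0, 0, 0, 0, -0.07, 0, 0, 0, 0, 0, -0.07, -0.01, 0, 0, 0, 0, -0.07, -0.01, 0, 0, 0, 0, 0, 0, 0, 0, 0])

```text
time: 34.5
tool_pos: [0.5421, 0.0304, 0.0853]
tool_rot: [0.125, 0.71, 0.682, 0.12]
ft_force: [-0.1, 0.9, -1.4]
finger_gap: 0.0104
gripper_force: 88.3
```

```bash
python3 - <<'E'
from h import *
state();covlook('w6.png');lip()
E
```

```text
t 34.5 pos [0.5421 0.0304 0.0853] bay [-9.  -0.1 70.4] R [ 0.342 -0.014 -0.94 ] gap 0.0104 gf 88.3 ft [-0.1  0.9 -1.4] j [-0.07  0.57  2.11  0.09  0.11 -0.11]
top plane tool z = 0.001*tx + 0.001*ty + 25.90 n=36902
cover stripe 4867 tool [[-5.9, -55.4, 16.1], [48.1, -47.9, 17.3], [93.8, -43.0, 19.0]] bay [[-60.1, -6.0, 42.6], [-52.6, 47.9, 43.8], [-47.5, 93.6, 45.0]]
ledge 6031 tool [[-6.2, -57.0, 15.0], [47.3, -49.2, 17.0], [93.9, -43.1, 18.9]] bay [[-61.8, -6.3, 42.7], [-53.9, 47.2, 44.0], [-47.5, 93.7, 45.2]]
lip [-55.5  -0.1  30.4] top [49.4 -0.1 51.5] tilt 0.199 rv [-0.    -0.199 -0.   ]
```

View pics/w6.png

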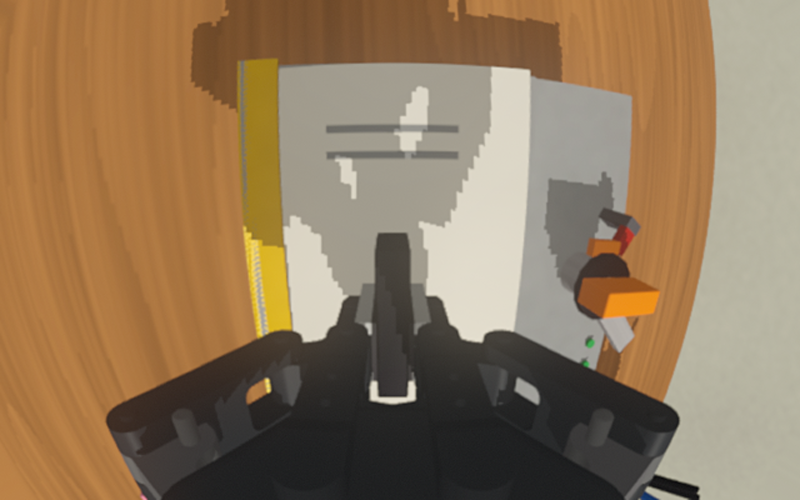

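The lip is inside the slot: only the ledge shows at (262,180), and there is no contact force. Now the swing down.

```bash
python3 - <<'E'
from h import *
p,r=cur()
for t in(.165,.13,.1,.07,.04,.02,0.):
    P,Q=cov(-55.3,30.7,t);p,r=plan(p,r,[('t%g'%t,P,Q,30)])
E
```

```text
t0.165 1 [0,0.02,0.03,0.28,0,0]
t0.13 1 [0,0.03,0.04,0.29,0,0]
t0.1 1 [0,0.01,0.03,0.25,0,0]
t0.07 1 [0,0.02,0.03,0.25,0,0]
t0.04 1 [0,0.02,0.04,0.25,0,0]
t0.02 1 [0,0.01,0.02,0.17,0,0]
t0 1 [0,0.01,0.02,0.17,0,0]
```

step_arm(targets=[0, 0.02, 0.03, 0.28, 0, 0, 0, 0.03, 0.04, 0.29, 0, 0, 0, 0.01, 0.03, 0.25, 0, 0, 0, 0.02, 0.03, 0.25, 0, 0, 0, 0.02, 0.04, 0.25, 0, 0, 0, 0, 0, 0, 0, 0])

```text
time: 35.3
tool_pos: [0.5497, 0.0301, 0.0784]
tool_rot: [0.069, 0.718, 0.69, 0.066]
ft_force: [0.2, 1.0, -1.4]
finger_gap: 0.0099
gripper_force: 88.3
```

```bash
python3 - <<'E'
from h import *
state();covlook();lip()
E
```

```text
t 35.3 pos [0.5497 0.0301 0.0784] bay [-2.5 -0.1 62.5] R [ 0.189 -0.008 -0.982] gap 0.0099 gf 88.3 ft [ 0.2  1.  -1.4] j [-0.07  0.6   2.01  0.01  0.35 -0.04]
top plane tool z = 0.001*tx + 0.001*ty + 26.03 n=36782
cover stripe 5495 tool [[-8.0, -59.3, 16.1], [46.8, -49.8, 16.8], [93.5, -45.3, 25.9]] bay [[-61.1, -8.1, 34.7], [-51.5, 46.7, 43.6], [-46.9, 93.4, 44.4]]
ledge 6597 tool [[-8.0, -59.6, 15.2], [49.1, -51.9, 16.4], [93.9, -45.4, 18.9]] bay [[-61.5, -8.1, 41.7], [-53.7, 49.0, 43.9], [-47.1, 93.8, 45.2]]
lip [-55.1  -0.1  30.3] top [51.9 -0.2 34.7] tilt 0.041 rv [-0.    -0.041 -0.   ]
```

step_arm(targets=[0, 0, 0.02, 0.17, 0, 0, 0, 0, 0.02, 0.17, 0, 0, 0, 0, 0.02, 0, 0, 0, 0, 0, 0, 0, 0, 0])

```text
time: 35.85
tool_pos: [0.5501, 0.0301, 0.0759]
tool_rot: [0.054, 0.719, 0.691, 0.052]
ft_force: [-0.8, -0.3, 4.5]
finger_gap: 0.0101
gripper_force: 89.2
```

```bash
python3 - <<'E'
from h import *
state();covlook();lip()
E
```

```text
t 35.85 pos [0.5501 0.0301 0.0759] bay [-2.4 -0.2 60. ] R [ 0.15  -0.006 -0.989] gap 0.0101 gf 89.2 ft [-0.8 -0.3  4.5] j [-0.07  0.6   1.99  0.01  0.4  -0.03]
top plane tool z = -0.001*tx + 0.002*ty + 26.03 n=36840
cover stripe 3799 tool [[-6.6, -59.4, 16.0], [47.6, -49.2, 16.6], [93.8, -44.6, 25.8]] bay [[-61.8, -6.8, 34.1], [-51.7, 47.5, 43.3], [-47.1, 93.6, 43.9]]
ledge 6632 tool [[-6.3, -59.3, 14.8], [49.3, -51.3, 16.0], [94.2, -44.7, 18.3]] bay [[-61.7, -6.5, 41.6], [-53.7, 49.2, 43.9], [-47.1, 94.0, 45.2]]
lip [-55.9  -0.2  29.9] top [51.1 -0.2 30. ] tilt 0.001 rv [-0.    -0.001 -0.   ]
```

The cover is shut: its plane is at bay z 30 and the tilt is about 0. I'll release, rise, and check it stays.

step_arm(targets=[0, 0, 0, 0, 0, 0, 0, 0, 0, 0, 0, 0, 0, 0, 0, 0, 0, 0, 0, 0, -0.2, 0, 0, 0, 0, 0, -0.4, 0, 0, 0, 0, 0, -0.4, 0, 0, 0, 0, 0, -0.4, 0, 0, 0, 0, 0, -0.2, 0, 0, 0], gripper=-0.3)

```text
time: 36.9
tool_pos: [0.538, 0.0306, 0.1561]
tool_rot: [0.055, 0.719, 0.691, 0.052]
ft_force: [-0.4, -0.4, -0.4]
finger_gap: 0.0299
gripper_force: 0.0
```

```bash
python3 - <<'E'
from h import *
state();p,r=cur();c=calibration('wrist');i,d=snapshot('wrist');W=cloud(d,c,True);b=wb(W);hsv=cv2.cvtColor(i,cv2.COLOR_RGB2HSV);save(i,'w7.png',1.25)
w=(hsv[...,1]<50)&(hsv[...,2]>110)&(b[...,0]<50)&(b[...,0]>-46)&(abs(b[...,1])<93)&(abs(b[...,2]-34)<12)
q=b[w];print('cover top',np.linalg.lstsq(np.c_[q[:,:2],np.ones(len(q))],q[:,2],rcond=None)[0].round(4))
o=(hsv[...,0]>4)&(hsv[...,0]<18)&(hsv[...,1]>200)&(b[...,2]>73)&(b[...,2]<84)&(abs(b[...,0]-98)<30)&(abs(b[...,1])<25)
if o.sum()>20: print('knob',o.sum(),cv2.minAreaRect(b[o][:,:2].astype(np.float32)),np.median(b[o],0).round(1))
K=lambda z:bw([98,0,z]);Q=RB*R.from_euler('z',np.pi/2-.09)*FL
plan(p,r,[('over',K(125),Q,40)])
E
```

```text
t 36.9 pos [0.538  0.0306 0.1561] bay [-2.50e+00 -1.00e-01  1.41e+02] R [ 0.151 -0.006 -0.989] gap 0.0299 gf 0.0 ft [-0.4 -0.4 -0.4] j [-0.07  0.46  1.96  0.01  0.57 -0.03]
cover top [-1.20000e-03  3.00000e-04  3.39603e+01]
knob 677 ((97.74774169921875, 0.03520488739013672), (11.84762191772461, 36.166690826416016), 85.13980102539062) [96.7  0.5 77.7]
over 8 [0,0.15,0.02,0,0,-0.95,-0.02,0.16,0.03,0,0,-0.95,-0.03,0.15,0.02,0,0,-0.95,-0.05,0.14,0.03,0,0,-0.95,-0.07,0.14,0.02,0,0,-0.95,-0.09,0.13,0.03,0,0.01,-0.95,-0.09,0.12,0.02,0,0,-0.95,-0.11,0.11,0.03,0,0,-0.95]
over 5 [-0.13,0.09,0.02,0,0,-0.94,-0.13,0.09,0.03,0,0,-0.95,-0.14,0.06,0.02,0,0,-0.95,-0.15,0.05,0.03,0.01,0,-0.95,-0.15,0.03,0.02,0,0,-0.95]
```

View pics/w7.png

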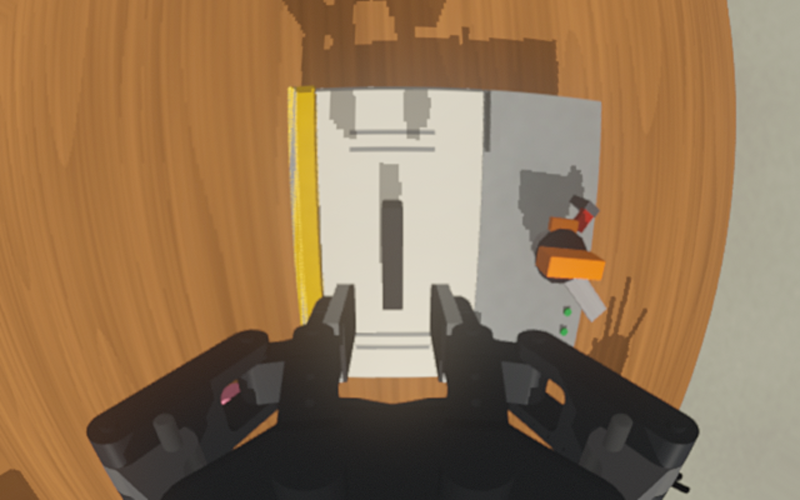

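The cover is flat at z 34, and the knob is at (97.7, 0) with its bar turned -0.085 rad. I'll move over the knob.

step_arm(targets=[0, 0.15, 0.02, 0, 0, -0.95, -0.02, 0.16, 0.03, 0, 0, -0.95, -0.03, 0.15, 0.02, 0, 0, -0.95, -0.05, 0.14, 0.03, 0, 0, -0.95, -0.07, 0.14, 0.02, 0, 0, -0.95, -0.09, 0.13, 0.03, 0, 0.01, -0.95, -0.09, 0.12, 0.02, 0, 0, -0.95, -0.11, 0.11, 0.03, 0, 0, -0.95])

```text
time: 37.95
tool_pos: [0.6004, 0.0283, 0.1534]
tool_rot: [0.07, 0.34, 0.938, 0.023]
ft_force: [-0.6, 0.4, -1.4]
finger_gap: 0.0297
gripper_force: 0.0
```

step_arm(targets=[-0.13, 0.09, 0.02, 0, 0, -0.94, -0.13, 0.09, 0.03, 0, 0, -0.95, -0.14, 0.06, 0.02, 0, 0, -0.95, -0.15, 0.05, 0.03, 0.01, 0, -0.95, -0.15, 0.03, 0.02, 0, 0, -0.95, 0, 0, 0, 0, 0, 0, 0, 0, 0, 0, 0, 0])

```text
time: 38.83
tool_pos: [0.6393, 0.0266, 0.1534]
tool_rot: [0.074, 0.066, 0.995, 0.002]
ft_force: [-0.6, 0.4, -0.4]
finger_gap: 0.03
gripper_force: 0.0
```

```bash
python3 - <<'E'
from h import *
state();p,r=cur();Q=RB*R.from_euler('z',np.pi/2-.085)*FL;print((Q.inv()*r).as_rotvec().round(3))
plan(p,r,[('down',bw([97.8,0,84]),Q,12)])
E
```

```text
t 38.83 pos [0.6393 0.0266 0.1534] bay [ 9.740e+01 -1.000e-01  1.232e+02] R [ 0.147 -0.006 -0.989] gap 0.03 gf 0.0 ft [-0.6  0.4 -0.4] j [-0.06  0.58  1.71  0.    0.7  -1.5 ]
[0.001 0.002 0.008]
down 4 [0,0,0.2,0,0,-0.02,0,0,0.19,0,-0.01,-0.01,-0.01,0,0.2,0,0,-0.02,0,0,0.19,-0.01,-0.01,-0.01]
```

step_arm(targets=[0, 0, 0.2, 0, 0, -0.01, 0, 0, 0.19, 0, 0, -0.01, 0, 0, 0.2, 0, 0, -0.01, 0, 0, 0.19, 0, 0, 0, 0, 0, 0, 0, 0, 0])

```text
time: 39.45
tool_pos: [0.6452, 0.0263, 0.1141]
tool_rot: [0.073, 0.063, 0.995, 0.001]
ft_force: [-0.5, -0.4, -0.3]
finger_gap: 0.0299
gripper_force: 0.0
```

step_arm(targets=[0, 0, 0, 0, 0, 0, 0, 0, 0, 0, 0, 0, 0, 0, 0, 0, 0, 0, 0, 0, 0, 0, 0, 0, 0, 0, 0, 0, 0, 0], gripper=-1, force=60)

```text
time: 40.08
tool_pos: [0.6456, 0.0263, 0.1154]
tool_rot: [0.074, 0.063, 0.995, 0.001]
ft_force: [-0.4, -0.4, 2.2]
finger_gap: 0.0102
gripper_force: 63.2
```

```bash
python3 -c "
from h import *
state()"
```

```text
t 40.08 pos [0.6456 0.0263 0.1154] bay [97.9 -0.2 84.8] R [ 0.148 -0.007 -0.989] gap 0.0102 gf 63.2 ft [-0.4 -0.4  2.2] j [-0.06  0.64  1.72  0.    0.63 -1.51]
```

step_arm(targets=[0, 0, 0.05, 0, 0, 0, 0, 0, 0.05, 0, 0, 0, 0, 0, 0.05, 0, 0, 0, 0, 0, 0.03, 0, 0, 0, 0, 0, 0, 0, 0, 0])

```text
time: 40.7
tool_pos: [0.6469, 0.0262, 0.1065]
tool_rot: [0.074, 0.063, 0.995, 0.001]
ft_force: [-1.4, -0.8, 7.4]
finger_gap: 0.0103
gripper_force: 64.3
```

```bash
python3 -c "
from h import *
state();print('axial',RB.inv().apply(sense()['ft_force']))"
```

```text
t 40.7 pos [0.6469 0.0262 0.1065] bay [97.9 -0.2 75.8] R [ 0.148 -0.007 -0.989] gap 0.0103 gf 64.3 ft [-1.4 -0.8  7.4] j [-0.06  0.65  1.72  0.    0.62 -1.51]
axial [-0.22728929 -0.90004154  7.49712671]
```

step_arm(targets=[0, 0, 0.01, 0, 0, 0.7, 0, 0, 0, 0, 0, 0.9, 0, 0, 0.01, 0, 0, 0.9, 0, 0, 0, 0, 0, 0.9, 0, 0, 0.01, 0, 0, 0.9, 0, 0, 0, 0, 0, 0.9])

```text
time: 41.45
tool_pos: [0.6473, 0.0265, 0.1055]
tool_rot: [0.071, 0.367, 0.927, 0.025]
ft_force: [-2.8, 1.2, 9.3]
finger_gap: 0.01
gripper_force: 64.5
```

```bash
cat >> h.py <<'E'
def kn():
    state();s=sense();p,r=cur();rel=(RB.inv()*r*FL.inv()).as_euler('zyx')[0];print('axial',RB.inv().apply(s['ft_force']).round(1),'torque',RB.inv().apply(s['wrist_torque']).round(3),'cw angle',round(np.pi/2-rel,3))
E
python3 -c "
from h import *
kn()"
```

```text
t 41.45 pos [0.6473 0.0265 0.1055] bay [98.1  0.1 74.7] R [ 0.149 -0.006 -0.989] gap 0.01 gf 64.5 ft [-2.8  1.2  9.3] j [-0.06  0.65  1.72  0.01  0.61 -0.88]
axial [-1.5  1.1  9.7] torque [ 0.123  0.312 -0.015] cw angle 0.714
```

step_arm(targets=[0, 0, 0, 0, 0, 0.9, 0, 0, 0.01, 0, 0, 0.9, 0, 0, 0, 0, 0, 0.9, 0, 0, 0.01, 0, 0, 0.9, 0, 0, 0, 0, 0, 0.9, 0, 0, 0, 0, 0, 0.9])

```text
time: 42.2
tool_pos: [0.6478, 0.0266, 0.1045]
tool_rot: [0.059, 0.643, 0.762, 0.046]
ft_force: [-0.9, 1.6, 7.6]
finger_gap: 0.0104
gripper_force: 64.3
```

```bash
python3 -c "
from h import *
kn()"
```

```text
t 42.2 pos [0.6478 0.0266 0.1045] bay [98.4  0.2 73.7] R [ 0.15  -0.006 -0.989] gap 0.0104 gf 64.3 ft [-0.9  1.6  7.6] j [-0.06  0.65  1.72  0.01  0.61 -0.23]
axial [0.1 1.6 7.6] torque [ 0.367 -0.037  0.067] cw angle 1.362
```

step_arm(targets=[0, 0, 0, 0, 0, 0.9, 0, 0, 0, 0, 0, 0.9, 0, 0, 0, 0, 0, 0.9, 0, 0, 0, 0, 0, 0.9, 0, 0, 0, 0, 0, 0.9, 0, 0, 0, 0, 0, 0.9, 0, 0, 0, 0, 0, 0.9, 0, 0, 0, 0, 0, 0.8])

```text
time: 43.2
tool_pos: [0.6482, 0.0265, 0.1044]
tool_rot: [0.035, 0.901, 0.428, 0.067]
ft_force: [1.7, 1.4, 4.2]
finger_gap: 0.0105
gripper_force: 63.8
```

```bash
python3 -c "
from h import *
kn()"
```

```text
t 43.2 pos [0.6482 0.0265 0.1044] bay [98.9  0.1 73.4] R [ 0.151 -0.006 -0.989] gap 0.0105 gf 63.8 ft [1.7 1.4 4.2] j [-0.06  0.66  1.72  0.01  0.61  0.62]
axial [2.3 1.5 3.9] torque [ 0.252 -0.425 -0.025] cw angle 2.214
```

step_arm(targets=[0, 0, 0, 0, 0, 0.6, 0, 0, 0, 0, 0, 0.6, 0, 0, 0, 0, 0, 0.4, 0, 0, 0, 0, 0, 0])

```text
time: 43.7
tool_pos: [0.6483, 0.0264, 0.1044]
tool_rot: [0.029, 0.937, 0.341, 0.07]
ft_force: [2.7, 0.3, 5.6]
finger_gap: 0.0101
gripper_force: 63.8
```

```bash
python3 -c "
from h import *
kn()"
```

```text
t 43.7 pos [0.6483 0.0264 0.1044] bay [99.   0.1 73.5] R [ 0.151 -0.006 -0.989] gap 0.0101 gf 63.8 ft [2.7 0.3 5.6] j [-0.06  0.66  1.72  0.01  0.61  0.81]
axial [3.5 0.4 5.2] torque [ 0.139 -0.491  0.153] cw angle 2.403
```

step_arm(targets=[0, 0, 0, 0, 0, 0.3, 0, 0, 0, 0, 0, 0])

```text
time: 43.95
tool_pos: [0.6483, 0.0264, 0.1045]
tool_rot: [0.028, 0.943, 0.325, 0.07]
ft_force: [2.2, 0.8, 5.2]
finger_gap: 0.0104
gripper_force: 65.5
```

```bash
python3 -c "
from h import *
kn()"
```

```text
t 43.95 pos [0.6483 0.0264 0.1045] bay [98.9  0.1 73.5] R [ 0.151 -0.007 -0.989] gap 0.0104 gf 65.5 ft [2.2 0.8 5.2] j [-0.06  0.66  1.72  0.    0.61  0.84]
axial [3.  0.9 4.9] torque [ 0.153 -0.466  1.004] cw angle 2.437
```

step_arm(targets=[0, 0, 0, 0, 0, 0, 0, 0, 0, 0, 0, 0, 0, 0, 0, 0, 0, 0, 0, 0, 0, 0, 0, 0, 0, 0, -0.2, 0, 0, 0, 0, 0, -0.5, 0, 0, 0, 0, 0, -0.8, 0, 0, 0, 0, 0, -0.8, 0, 0, 0], gripper=-0.2)

```text
time: 44.95
tool_pos: [0.6298, 0.0267, 0.2189]
tool_rot: [0.027, 0.943, 0.324, 0.069]
ft_force: [0.3, 0.3, -0.4]
finger_gap: 0.0336
gripper_force: 0.0
```

step_arm(targets=[0.5, 0.5, -0.8, 0, 0, 0, 0, 0, -0.8, 0, 0, 0, 0, 0, 0, 0, 0, 0, 0, 0, 0, 0, 0, 0])

```text
time: 45.45
tool_pos: [0.6526, 0.0231, 0.3015]
tool_rot: [0.027, 0.943, 0.324, 0.069]
ft_force: [0.1, 0.1, -0.2]
finger_gap: 0.0344
gripper_force: 0.0
```

```bash
python3 - <<'E'
from h import *
state()
c=calibration('wrist');i,d=snapshot('wrist');W=cloud(d,c,True);b=wb(W);hsv=cv2.cvtColor(i,cv2.COLOR_RGB2HSV)
o=(hsv[...,0]>4)&(hsv[...,0]<18)&(hsv[...,1]>200)&(b[...,2]>68)&(b[...,2]<84)&(abs(b[...,0]-98)<30)&(abs(b[...,1])<25)
if o.sum()>20: print('knob',o.sum(),cv2.minAreaRect(b[o][:,:2].astype(np.float32)),np.median(b[o],0).round(1))
w=(hsv[...,1]<50)&(hsv[...,2]>110)&(b[...,0]<30)&(b[...,0]>-46)&(abs(b[...,1])<93)&(abs(b[...,2]-34)<12)
q=b[w];print('cover top',len(q),np.linalg.lstsq(np.c_[q[:,:2],np.ones(len(q))],q[:,2],rcond=None)[0].round(4))
g=(b[...,2]>36.5)&(b[...,2]<45)&(b[...,0]>32)&(b[...,0]<80)&(abs(b[...,1])<40);print('bar',g.sum(),cv2.minAreaRect(b[g][:,:2].astype(np.float32)) if g.sum()>10 else '')
save(i,'w8.png',1.25);j,_=blues();save(j,'side9.png',1.25)
E
```

```text
t 45.45 pos [0.6526 0.0231 0.3015] bay [132.7  -3.1 267.7] R [ 0.147 -0.007 -0.989] gap 0.0344 gf 0.0 ft [ 0.1  0.1 -0.2] j [-0.07  0.44  1.52  0.    1.04  0.84]
cover top 4725 [-9.00000e-04  5.00000e-04  3.41573e+01]
bar 399 ((56.6253547668457, 0.26088666915893555), (44.704288482666016, 14.894814491271973), 0.3308465778827667)
red 226 [ 599.7 -276.8] sz [47.2 26. ] yaw -0.096 z 0.027 bay [  51.2 -304.9    1.9]
red 257 [ 605.2 -358.2] sz [47.  26.9] yaw -0.117 z 0.027 bay [  59.9 -385.9    0.6]
```

View pics/w8.png

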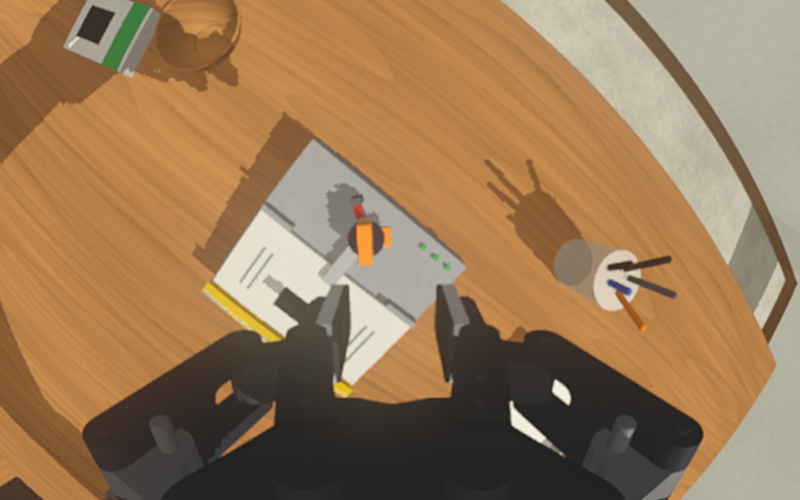

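View pics/side9.png

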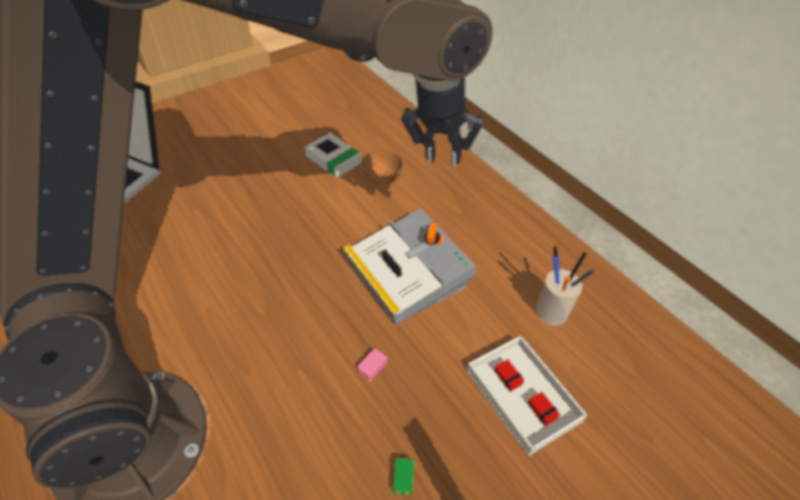

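The cover is shut, and the clamp bar lies over its edge in bay coordinates, pointing along -x at (340,265). It turned to the end stop, with about 1 N·m of resistance there. Both reds are in the tray and the bystanders stand where they were.

```bash
python3 -c "
from h import *
print(finish_job())"
```

```text
the job is handed in; nothing more can be done
None
```

The job is handed in: both spent packs are in the tray, three fresh packs lie flat in the bay, the cover is hooked and shut, and the clamp is turned to its end stop over the cover, at about 45 s of the 208 s allowed.

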